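# Renew the candles in a table clamp holder

### The job

Change the candles in the steel clamp holder: first lift the old stubs out and put them in the small plywood box, then stand every candle that is lying on the table upright between the jaws, wick up and foot on the base plate, side by side, each in front of its own rubber pad. Then turn the T-handle clockwise until you feel it go firm and every candle is gripped, without crushing the wax, and let go; leave the other things on the table undisturbed.

Things in the scene. Friction and masses are not known exactly. Their poses are not given: they have to be found in the camera images.
- clamp: steel candle clamp, fixed to the table at a varying place and yaw. Origin: on the table below the middle of the fully open 42 mm gap; x across the jaws, y along them, z up. Base plate 10 mm thick, x -175 to +80, y -125 to +125 mm. Fixed jaw: face at x = +21 mm, top at z = 50 mm. Sliding jaw on the -x side, top z = 49 mm. Screw block at x = -135, 50 x 70 mm, z up to 65 mm.
- clamp_floor (a point): point on top of the base plate (z = 10 mm), middle of the fully open gap, axes as the clamp; candles stand on this level, one before each rubber pad: y = -70, 0 and +70 mm from here
- jaw: sliding jaw with three black rubber pads 50 mm wide, centred at y = -70, 0, +70 mm, faces at x = -21 mm. Its origin is the clamp's origin when fully open; it moves along clamp +x by 4 mm per radian of T-handle. Each pad is sprung: 12 N per mm, 5 mm of travel, then solid, so the handle stiffens once pads touch the 28 mm wide candles.
- thandle (a joint): T-handle angle, rad: 0 fully open, grows clockwise seen from above (tightening), starts between 0 and 0.8. At 3.5 the pads grip the candles; each further 0.25 adds 12 N on each; at 4.75 pads are fully in; past 5 the wax is crushed. Turning takes 0.2 N m of friction plus 0.004 N m per newton of total pad force; let go, it stays, or springs back to 50 N in total.
- thandle_grip (a point): centre of the T-handle's cross bar, on the vertical screw axis (clamp x = -135 mm), 118 mm above the table, constant height. The bar is 13 mm thick, 18 mm tall, 90 mm long (110 over the ball ends); the point's x axis lies along the bar, which is along the clamp's x axis at joint value 0.
- candle0: ivory wax candle with eight flat sides, 28 mm across flats; body 170 mm long plus a 10 mm cone tip and thin wick; about 100 g; starts lying on a flat on the table. Origin: on its axis, midway along the 170 mm body, so 85 mm from the flat foot; its x axis points along the candle from foot to wick. Two or three of them (None = absent).
- candle1: ivory wax candle with eight flat sides, 28 mm across flats; body 170 mm long plus a 10 mm cone tip and thin wick; about 100 g; starts lying on a flat on the table. Origin: on its axis, midway along the 170 mm body, so 85 mm from the flat foot; its x axis points along the candle from foot to wick. Two or three of them (None = absent).
- candle2: ivory wax candle with eight flat sides, 28 mm across flats; body 170 mm long plus a 10 mm cone tip and thin wick; about 100 g; starts lying on a flat on the table. Origin: on its axis, midway along the 170 mm body, so 85 mm from the flat foot; its x axis points along the candle from foot to wick. Two or three of them (None = absent).
- stub0: old candle stub, same eight-sided ivory section, 28 mm across flats, 62 mm tall, 35 g, standing loose in the open clamp, so that its top is 22 mm above the jaw tops. Origin: centre of its foot; z up its axis. One or two of them (None = not there).
- stub1: old candle stub, same eight-sided ivory section, 28 mm across flats, 62 mm tall, 35 g, standing loose in the open clamp, so that its top is 22 mm above the jaw tops. Origin: centre of its foot; z up its axis. One or two of them (None = not there).
- stub_box: open plywood box, loose, 150 x 150 mm outside, 60 mm high, walls and floor 6 mm, 0.7 kg; origin: centre of its underside
- candlestick0: silvery candlestick, 80 mm foot, 100 mm tall; bystander, leave alone. Origin: centre of the underside
- jar: glass tumbler, 80 mm wide, 90 mm tall; bystander. Origin: centre of the underside
- tealight0: white tea light, 38 mm diameter, 16 mm high; bystander. Origin: centre of the underside
- tealight1: white tea light like the other; bystander
- matchbox: cardboard matchbox, 55 x 36 x 15 mm; bystander. Origin: centre of the underside
Mind the look-alikes: they are no part of the job. What is shaped like the stub1 but green or pink is not meant.

How it is judged (in metres and radians):
On the way, in this order (a step that is already met when the one before it is completed fails the run):
1. the old stubs are in the plywood box, let go (x of stub0 in the frame of stub_box between -0.075 and 0.075 m and y of stub0 in the frame of stub_box between -0.075 and 0.075 m and z of stub0 in the frame of stub_box between -0.005 and 0.06 m and contact force between the fingers and stub0 below 0.3 N and x of stub1 in the frame of stub_box between -0.075 and 0.075 m and y of stub1 in the frame of stub_box between -0.075 and 0.075 m and z of stub1 in the frame of stub_box between -0.005 and 0.06 m and contact force between the fingers and stub1 below 0.3 N), for 0.2 s.
2. every candle stands between the jaws, wick up, let go (angle between each of candle0, candle1, candle2's own x axis and vertical below 0.35 rad and x of candle0 in the frame of clamp between -0.03 and 0.03 m and y of candle0 in the frame of clamp between -0.115 and 0.115 m and z of each of candle0, candle1, candle2 in the frame of clamp below 0.1 m and contact force between the fingers and candle0 below 0.3 N and x of candle1 in the frame of clamp between -0.03 and 0.03 m and y of candle1 in the frame of clamp between -0.115 and 0.115 m and contact force between the fingers and candle1 below 0.3 N and x of candle2 in the frame of clamp between -0.03 and 0.03 m and y of candle2 in the frame of clamp between -0.115 and 0.115 m and contact force between the fingers and candle2 below 0.3 N), for 0.2 s.
3. the T-handle has been tightened so that the jaw grips every candle (contact force between jaw and candle0 above 6 N and contact force between jaw and candle1 above 6 N and contact force between jaw and candle2 above 6 N), for 0.2 s.
At the end, for the whole second after the job is handed in: Every stub is inside the plywood box, the box upright; every candle stands between the jaws, foot on the base plate, within 0.1 rad of vertical, at rest, and the sliding jaw presses on each with more than 6 N; nothing is held (all of step 3 and x of stub0 in the frame of stub_box between -0.075 and 0.075 m and y of stub0 in the frame of stub_box between -0.075 and 0.075 m and z of stub0 in the frame of stub_box between -0.005 and 0.06 m and x of stub1 in the frame of stub_box between -0.075 and 0.075 m and y of stub1 in the frame of stub_box between -0.075 and 0.075 m and z of stub1 in the frame of stub_box between -0.005 and 0.06 m and angle between each of candle0, candle1, candle2's own x axis and vertical below 0.1 rad and x of candle0 in the frame of clamp between -0.03 and 0.03 m and y of candle0 in the frame of clamp between -0.115 and 0.115 m and z of each of candle0, candle1, candle2 in the frame of clamp below 0.1 m and linear speed of each of candle0, candle1, candle2 below 0.02 m/s and x of candle1 in the frame of clamp between -0.03 and 0.03 m and y of candle1 in the frame of clamp between -0.115 and 0.115 m and x of candle2 in the frame of clamp between -0.03 and 0.03 m and y of candle2 in the frame of clamp between -0.115 and 0.115 m and angle between stub_box's own z axis and vertical below 0.1 rad); the robot touches nothing.
It fails at once if the T-handle is forced past 5.0 rad, after the pads are pressed fully in: the wax would be crushed (value of joint thandle above 5 rad).
It fails at once if a bystander is moved more than 40 mm or knocked over (distance of any of candlestick0, jar, tealight0, tealight1, matchbox from where it was at the start of the episode above 0.04 m or angle between any of candlestick0, jar, tealight0, tealight1, matchbox's own z axis and vertical above 0.6 rad).
Of candle0, candle1, candle2 only 2 to 3 are there at a start; the rules pass over those that are not, and their reading is None.
Of stub0, stub1 only 1 to 2 are there at a start; the rules pass over those that are not, and their reading is None.
At some moment in a run one of stub_box may be knocked a few centimetres aside while the robot is not near it.
Once in a run the grip may slacken for a moment while it holds something.
It also fails if it takes over 210 s, if anything falls off the work surface, if the arm or the gripper's body presses on something with over 40 N, if the wrist force passes 120 N, or if a joint passes its speed limit or range.

### The arm

A 7-joint arm with a two-finger parallel gripper is mounted at the origin on the work surface. World frame = base frame: x ahead of the robot, y to its left, z up, the work surface at z = 0. Lengths are in m, angles in degrees, forces in N, time in s.
With the tool pointing down it reaches from about 0.425 to 0.875 m from the base axis. Payload 4.7 kg.
Tool frame: the origin (TCP) lies at the very end of the fingers, on their centre line; the grasp point (between the pads) lies 19 mm behind it; z points along the fingers, y is the line along which they close (so a half turn about z gives the same grasp; the last joint's range is limited). The gripper opens to 87 mm and grips with 3 to 60 N. Pads are 19 mm wide; open, the fingers measure 117 mm over their backs; the gripper's body (75 mm by 190 mm) begins 51 mm behind the grasp point.
Start: joints at [71.855, 18.392, -4.016, 83.108, 1.295, 78.541, -3.26], TCP at [0.211, -0.615, 0.184] pointing down, gripper open.
Joint ranges: [-163.93, 163.93], [-17.29, 119.83], [-79.2, 71.16], [3.27, 140.29], [-89.18, 269.18], [5.43, 117.66], [-154.24, 154.24]. Speed limits (degrees/s): [147.25, 147.25, 180, 180, 180, 180, 180].

### API

Orientations are given as [roll, pitch, yaw] about the fixed x, y, z axes, in that order (R = Rz(yaw) Ry(pitch) Rx(roll)).
In Python, from cell import get_obs, eyes, env gives the robot as it stands.
- The arm moves only by the tool servo_tool, never from a script. Its argument "series" is a list that holds one entry, the list of rows, each a list of 7 numbers: the shift along the tool's x, y, z in units of 300 mm (1.0 is 300 mm), then the turn, a rotation vector about the tool's x, y, z in units of pi rad (1.0 is pi rad), then the opening, from 0 (shut) to 1 (fully open). In form: [[[tx, ty, tz, wx, wy, wz, gripper], ...]]. A call has 1 to 12 rows; each row is the pose to reach, as a shift and turn from the pose commanded when the call began, along the tool's axes at that moment, turning the shorter way round; what a row does not reach only later rows make up. A row lasts 1/12 s, in which the tool goes at most 41.7 mm and 7.16 degrees, less where a joint would pass 70% of its speed; a pose out of reach is approached as far as the arm can. A call with a number of a shift or a turn outside -1 to 1 is refused whole. A call with a gripper value outside its range is refused whole. The fingers move at their own pace and stop on an object; "grip_force" is the grip in N (left out, the last holds). Time passes only in rows, so rows that repeat a pose let the fingers close. It gives the time, the measured TCP pose, the force, the opening and the grip force at its end, in the units of the state.
- get_obs(): the state, without advancing time (a new reading comes with each control period).
- eyes.read_camera(name): name is "scene" or "top" or "wrist"; returns a dict with "frame" (400x640x3 uint8, red, green, blue), "depth" (400x640 float32, m along the optical axis (not along the pixel's ray), 0 where there is no reading), "fx", "fy", "cx", "cy" (pixels), "origin" and "rotation" of the camera in the world; the wrist camera has in their place "mount" (4x4, takes a point from camera to tool coordinates, whose origin is the TCP and whose axes are the flange's). Camera axes: x right, y down, z forward; pixel columns grow to the right and rows downward; lengths in m; the calibration is good to about 2 mm. The wrist camera is an equidistant fisheye: a pixel r from the principal point sees the ray r / f radians off the axis. A picture is of the moment at which its call begins: read the wrist's pose just before it.
- env.sign_off(): hands the job in; it is judged then, once.
The state is a dict: "time_s": time; "qpos": joint angles; "joint_velocities": joint speeds; "effort": joint torques, N m; "tool_pos": TCP position; "tool_rot": TCP orientation; "force": force on the tool from outside, world axes, zero at the start; "wrist_torque": the same for the moment, N m; "grip_width": finger opening in m; "grasp_force": force on a finger pad.
Only numpy, scipy, OpenCV 4.12 (cv2) and the standard library are available. Lean on these libraries where they do the work, as an engineer would, in place of code of your own. Each camera call takes 0.05 s, during which the arm holds its last target. There are 200 camera calls.

## Working session

There is one attempt and no reset: what is moved stays moved. The work goes in short steps, Python scripts to look and compute and a tool call to move; the robot and the scene stay as the last step left them, time stands still between calls to the robot, and variables do not carry over. Pictures are saved under pics/ and viewed, at most 14 in all, crops included, and the job is handed in when it is done.

Besides the shell and the picture viewer there is one more tool, called after "Call:" in YAML: its name, and indented under it one key for each argument. servo_tool: Moves the arm, as the interface text tells. Shifts and turns lie within -1 to 1; 1 stands for 300 mm of shift or pi rad of turn. Its arguments: {"type":"object","properties":{"series":{"type":"array"},"grip_force":{"type":"number"}},"required":["series"]}

```bash
ls; mkdir -p pics; cat > h.py <<'E'
import numpy as np, cv2, pickle
from scipy.spatial.transform import Rotation as R
from cell import get_obs, eyes, env
def cam(n):
    c=eyes.read_camera(n)
    return c
def cloud(c):
    d=c["depth"]; v,u=np.mgrid[:d.shape[0],:d.shape[1]]
    p=np.stack([(u-c["cx"])/c["fx"]*d,(v-c["cy"])/c["fy"]*d,d],-1)
    return p@np.array(c["rotation"]).T+np.array(c["origin"])
E
python3 - <<'E'
from h import *
o=get_obs(); print(o)
for n in("top","scene"):
    c=cam(n); pickle.dump(c,open(n+".pkl","wb")); print(n,c["origin"],c["rotation"],c["fx"],c["cx"],c["cy"])
    cv2.imwrite(f"pics/{n}0.png",c["frame"][:,:,::-1])
E
```

```text
pics
{'time_s': 0.0, 'qpos': array([71.85507299, 18.43821898, -4.01545449, 83.17539135,  1.29363079,
       78.54175288, -3.2610275 ]), 'joint_velocities': array([ 0.07714718, -0.00511117,  0.10039239, -0.00944379,  0.02046702,
       -0.01073751,  0.00232035]), 'effort': array([-9.77288109e-04, -4.91284704e+01, -4.04574433e-01, -3.12533391e+01,
       -6.40514656e-02,  4.36721637e-02,  1.68771858e-04]), 'tool_pos': array([ 0.2108613 , -0.61417286,  0.18336682]), 'tool_rot': array([-1.79889806e+02,  4.54279864e-03,  1.89533179e+01]), 'force': array([-0.83827391,  1.0259159 ,  0.84634239]), 'wrist_torque': array([0.01212046, 0.02190558, 0.0529466 ]), 'grasp_force': 0.0, 'grip_width': 0.08689682861213395}
top [0.52467409 0.03650485 1.05665108] [-176.21170368   -0.24749792  -90.17015556] 389.8821009545078 323.00353730376725 199.66197089682655
scene [ 1.12805115 -0.05014706  0.73580088] [-1.37354629e+02  1.14582210e-01  8.08066941e+01] 371.89402154168533 319.1313505672498 193.96826671910222
```

```bash
sed -i 's/np.array(c\["rotation"\]).T/R.from_euler("xyz",c["rotation"],degrees=True).as_matrix().T/' h.py
```

```text
(no output)
```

View pics/top0.png

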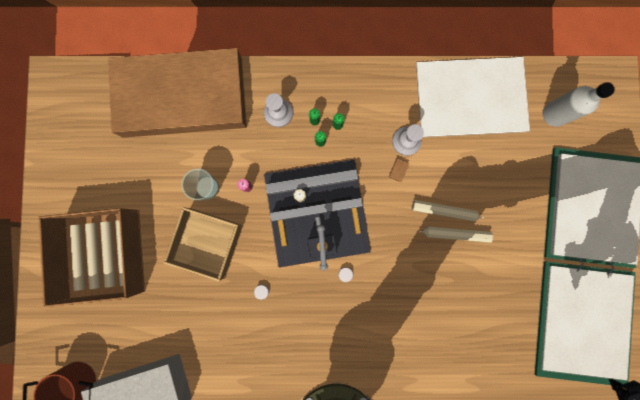

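View pics/scene0.png

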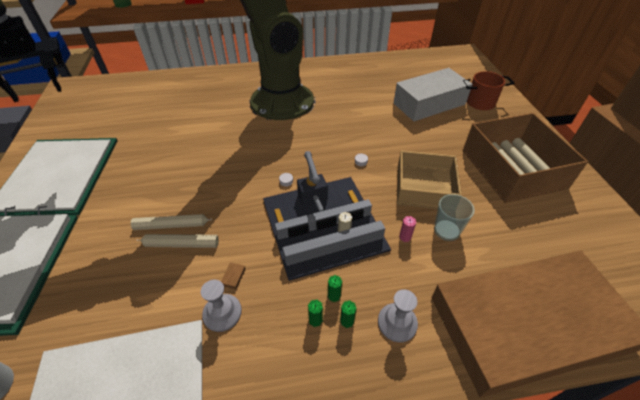

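```bash
python3 - <<'E'
from h import *
c=pickle.load(open("top.pkl","rb")); s=pickle.load(open("scene.pkl","rb"))
P=cloud(c); f=c["frame"].astype(int); z=P[...,2]
print("table z",np.median(z[280:330,200:250]), np.median(z[260:300,420:480]))
def rect(m,name):
    n,l,st,_=cv2.connectedComponentsWithStats(m.astype(np.uint8))
    for i in range(1,n):
        if st[i,4]<25: continue
        q=P[l==i]; r=cv2.minAreaRect((q[:,:2]*1000).astype(np.float32))
        print(name,st[i],"rect",np.round(r[0],1),np.round(r[1],1),round(r[2],1),"z",np.round(np.percentile(q[:,2],[5,50,95]),4))
roi=np.zeros(z.shape,bool); roi[150:310,150:500]=1
def r(x0,y0,x1,y1):
    m=np.zeros(z.shape,bool); m[y0:y1,x0:x1]=1; return m
rect((z>.018)&(z<.04)&r(400,190,510,260),"candle")
rect((z>.005)&(z<.02)&r(255,150,385,280)&(f.sum(-1)<250),"plate")
rect((z>.042)&(z<.056)&r(255,150,385,280),"jaws")
rect((z>.064)&(z<.085)&r(285,180,315,210),"stub")
rect((z>.095)&r(285,200,350,280),"handle")
rect((z>.045)&(z<.075)&r(160,200,250,290),"box")
for n,b in (("tea1",(250,280,275,305)),("tea2",(335,262,358,285)),("match",(385,152,415,185)),("pink",(235,175,255,195)),("jar",(178,165,222,203)),("stick2",(388,120,428,160)),("stick1",(258,88,300,130)),("green",(303,100,350,150))):
    rect((z>.008)&r(*b),n)
a=cv2.resize(s["frame"][120:290,120:400,::-1],None,fx=2.8,fy=2.8,interpolation=cv2.INTER_CUBIC)
cv2.imwrite("pics/crop0.png",a)
E
```

```text
table z -0.00018928394559891704 -0.00034206201595654573
candle [413 200  68  21 673] rect [ 563.9 -298. ] [178.8  28. ] 79.7 z [0.0196 0.0254 0.0298]
candle [425 226  68  16 694] rect [ 501.6 -326.8] [177.5  27.9] 84.9 z [0.0197 0.0258 0.0298]
plate [265 159  92  25 928] rect [672.   65.5] [ 28.6 249.3] 9.2 z [0.0066 0.0094 0.0127]
plate [ 268  177   94   35 1333] rect [608.   55.4] [ 55.  249.2] 9.3 z [0.0063 0.0094 0.0128]
plate [ 272  207   99   60 3233] rect [496.3  37.3] [123.2 249.3] 9.1 z [0.0066 0.0096 0.0128]
jaws [266 169  92  25 938] rect [640.4  60.4] [ 26.7 239.4] 9.2 z [0.046  0.0492 0.0523]
jaws [271 196  92  25 960] rect [571.8  49.7] [ 30.2 239.4] 9.2 z [0.0445 0.0482 0.0512]
stub [294 189  12  12 104] rect [603.   91.5] [27.7 27.3] 18.3 z [0.0693 0.0714 0.0747]
handle [317 224  11  46 275] rect [474.6  34.9] [107.5  19.3] 3.0 z [0.1211 0.126  0.1293]
box [164 207  76  74 758] rect [480.  342.1] [150.8 150.1] 72.0 z [0.0476 0.0583 0.0619]
tea1 [255 285  14  14 166] rect [436.5 128.6] [ 36.9 252.3] 52.1 z [0.0118 0.0156 0.0191]
tea2 [339 267  14  15 165] rect [447.4  
[... 162 characters left out ...]
4 279] rect [600. -89.] [ 53.5 287.8] 41.5 z [0.0111 0.0143 0.018 ]
pink [238 179  15  13 143] rect [576.2 146.9] [241.9  28.7] 58.2 z [0.0161 0.0606 0.0643]
jar [182 168  38  32 693] rect [567.9 216.5] [362.   77.7] 64.4 z [0.0146 0.0633 0.0907]
stick2 [393 123  35  32 732] rect [677.2 -96.6] [ 78.2 397.3] 37.8 z [0.0092 0.0323 0.1007]
stick1 [264  93  29  33 699] rect [700.4  85.8] [358.5  75.9] 26.5 z [0.01   0.033  0.1012]
green [309 108  12  17 149] rect [677.8  38.9] [305.1  27.8] 6.1 z [0.0174 0.0603 0.0643]
green [333 113  12  16 154] rect [669.6   5.5] [ 28.9 295. ] 83.5 z [0.0153 0.0604 0.0642]
green [315 131  12  15 145] rect [755.1  38.1] [27.8 27.9] 62.2 z [0.016  0.0602 0.0635]
```

View pics/crop0.png

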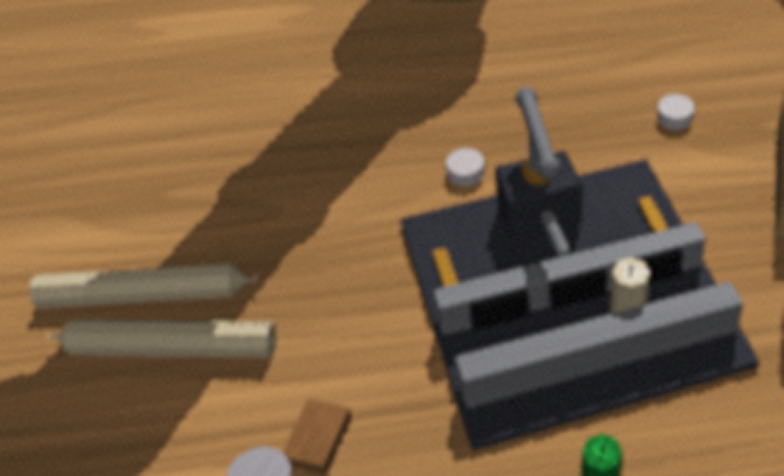

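```bash
cat >> h.py <<'E'
CY=9.2; CO=np.array([.6077,.0552])
def cl(x,y,z=0):
    a=np.radians(CY); return np.array([CO[0]+x*np.cos(a)-y*np.sin(a),CO[1]+x*np.sin(a)+y*np.cos(a),z])
def goal(*tg, start=None):
    """tg: list of (pos, Rotation or rpy), printed relative to current pose; each target starts from the previous one"""
    o=get_obs(); p=np.array(o["tool_pos"]); r=R.from_euler("xyz",o["tool_rot"],degrees=True)
    print("t",round(o["time_s"],2),"pos",np.round(p,4),"rot",np.round(o["tool_rot"],1),"q",np.round(o["qpos"],1),"w",round(o["grip_width"],4),"gf",round(o["grasp_force"],1),"F",np.round(o["force"],1))
    for q,rr in tg:
        if not isinstance(rr,R): rr=R.from_euler("xyz",rr,degrees=True)
        q=np.array(q,float)
        t=r.inv().apply(q-p)/.3; w=(r.inv()*rr).as_rotvec()/np.pi
        print(np.round(t,3).tolist(),np.round(w,3).tolist(),"rows",int(np.ceil(max(np.linalg.norm(t)*300/41.7,np.linalg.norm(w)*180/7.16))))
        p,r=q,rr
E
python3 - <<'E'
from h import *
D=[180,0,CY]
goal(([.42,-.40,.28],D),([.56,-.15,.26],D),([.603,.0915,.2],D),([.603,.0915,.04],D))
E
```

```text
t 0.1 pos [ 0.2109 -0.6142  0.1835] rot [-179.9    0.    19. ] q [71.9 18.4 -4.  83.2  1.3 78.5 -3.3] w 0.087 gf 0.0 F [ 0.1 -0.2 -0.7]
[0.891, -0.45, -0.321] [-0.001, 0.0, 0.054] rows 8
[0.594, -0.748, 0.067] [0.0, 0.0, 0.0] rows 7
[0.27, -0.772, 0.2] [0.0, 0.0, 0.0] rows 7
[0.0, -0.0, 0.533] [0.0, 0.0, 0.0] rows 4
```

What the pictures show, in top-view pixels:
- **Stub to lift:** the ivory one in the clamp at (300,195). Look-alikes are the green ones at (315,115), (338,120) and (320,137), and the pink one at (244,184).
- **Candles to stand:** the two lying at (447,212), wick to −y, and (457,235), wick to +y. The candles in the dark box at (78–110,252) are look-alikes.
- **Stub box:** the plywood one at (203,245).

The close crop confirms the choice.

Call:
servo_tool:
  series:
    - [[0.89,-0.45,-0.32,0,0,0.054,1],[0.89,-0.45,-0.32,0,0,0.054,1],[0.89,-0.45,-0.32,0,0,0.054,1],[0.89,-0.45,-0.32,0,0,0.054,1],[0.89,-0.45,-0.32,0,0,0.054,1],[0.89,-0.45,-0.32,0,0,0.054,1],[0.89,-0.45,-0.32,0,0,0.054,1],[0.89,-0.45,-0.32,0,0,0.054,1],[0.89,-0.45,-0.32,0,0,0.054,1]]

```text
time_s: 0.85
tool_pos: [0.4259, -0.3945, 0.2824]
tool_rot: [180.0, -0.3, 9.9]
force: [0.8, -0.0, -0.7]
grip_width: 0.0871
grasp_force: 0.0
```

Call:
servo_tool:
  series:
    - [[0.594,-0.748,0.067,0,0,0,1],[0.594,-0.748,0.067,0,0,0,1],[0.594,-0.748,0.067,0,0,0,1],[0.594,-0.748,0.067,0,0,0,1],[0.594,-0.748,0.067,0,0,0,1],[0.594,-0.748,0.067,0,0,0,1],[0.594,-0.748,0.067,0,0,0,1],[0.594,-0.748,0.067,0,0,0,1]]

```text
time_s: 1.52
tool_pos: [0.5622, -0.1404, 0.2591]
tool_rot: [-179.7, -0.1, 10.0]
force: [-0.3, 1.9, 0.7]
grip_width: 0.0871
grasp_force: 0.0
```

Call:
servo_tool:
  series:
    - [[0.27,-0.772,0.2,0,0,0,1],[0.27,-0.772,0.2,0,0,0,1],[0.27,-0.772,0.2,0,0,0,1],[0.27,-0.772,0.2,0,0,0,1],[0.27,-0.772,0.2,0,0,0,1],[0.27,-0.772,0.2,0,0,0,1],[0.27,-0.772,0.2,0,0,0,1],[0.27,-0.772,0.2,0,0,0,1],[0.27,-0.772,0.2,0,0,0,1]]

```text
time_s: 2.27
tool_pos: [0.6023, 0.0898, 0.1996]
tool_rot: [179.9, 0.1, 9.2]
force: [0.6, -0.7, 0.7]
grip_width: 0.087
grasp_force: 0.0
```

```bash
python3 - <<'E'
from h import *
c=eyes.read_camera("wrist"); cv2.imwrite("pics/w1.png",c["frame"][:,:,::-1]); print(np.round(c["mount"],4),c["fx"],c["cx"],c["cy"])
goal(([.603,.0915,.04],[180,0,CY]))
E
```

```text
[[ 1.200e-03 -9.571e-01 -2.898e-01  7.960e-02]
 [ 1.000e+00  9.000e-04  1.100e-03  6.000e-04]
 [-8.000e-04 -2.898e-01  9.571e-01 -2.002e-01]
 [ 0.000e+00  0.000e+00  0.000e+00  1.000e+00]] 309.70691628693146 314.71936697937605 194.9205797552548
t 2.32 pos [0.6026 0.0886 0.2   ] rot [179.9   0.    9.1] q [ 17.   15.9 -33.9  87.    9.   79.9 -98.5] w 0.0873 gf 0.0 F [ 0.9 -1.1 -0.1]
[0.003, -0.01, 0.533] [0.0, 0.0, -0.001] rows 4
```

Call:
servo_tool:
  series:
    - [[0.003,-0.01,0.3,0,0,0,1],[0.003,-0.01,0.3,0,0,0,1],[0.003,-0.01,0.3,0,0,0,1],[0.003,-0.01,0.533,0,0,0,1],[0.003,-0.01,0.533,0,0,0,1],[0.003,-0.01,0.533,0,0,0,1],[0.003,-0.01,0.533,0,0,0,0],[0.003,-0.01,0.533,0,0,0,0],[0.003,-0.01,0.533,0,0,0,0],[0.003,-0.01,0.533,0,0,0,0],[0.003,-0.01,0.533,0,0,0,0],[0.003,-0.01,0.533,0,0,0,0]]
  grip_force: 20

```text
time_s: 3.32
tool_pos: [0.6035, 0.0945, 0.0416]
tool_rot: [180.0, -0.1, 9.2]
force: [-0.9, 0.2, -0.2]
grip_width: 0.0554
grasp_force: 0.0
```

Call:
servo_tool:
  series:
    - [[0,0,0,0,0,0,0],[0,0,0,0,0,0,0],[0,0,0,0,0,0,0],[0,0,-0.1,0,0,0,0],[0,0,-0.2,0,0,0,0],[0,0,-0.4,0,0,0,0],[0,0,-0.5,0,0,0,0],[0,0,-0.5,0,0,0,0],[0,0,-0.5,0,0,0,0],[0,0,-0.5,0,0,0,0]]

```text
time_s: 4.15
tool_pos: [0.6028, 0.0944, 0.1903]
tool_rot: [180.0, -0.0, 9.2]
force: [0.0, -0.4, -0.4]
grip_width: 0.0008
grasp_force: 0.0
```

```bash
cat >> h.py <<'E'
def box():
    c=cam("top");P=cloud(c);z=P[...,2];m=(z>.045)&(z<.075);m[:200]=0;m[295:]=0;m[:,:150]=0;m[:,255:]=0
    n,l,st,_=cv2.connectedComponentsWithStats(m.astype(np.uint8)); i=1+np.argmax(st[1:,4])
    r=cv2.minAreaRect((P[l==i][:,:2]*1000).astype(np.float32)); print("box",np.round(r[0],1),np.round(r[1],1),round(r[2],1)); return np.array(r[0])/1000
E
python3 - <<'E'
from h import *
b=box()
D=[180,0,-18]
goal(([b[0],b[1],.19],D),([b[0],b[1],.043],D))
E
```

```text
box [480.  342.4] [150.9 150.2] 72.0
t 4.2 pos [0.602  0.0941 0.189 ] rot [1.8e+02 1.0e-01 9.2e+00] q [ 16.7  16.4 -34.2  87.8   9.3  78.8 -99. ] w 0.0007 gf 0.0 F [-0.1 -0.  -0.6]
[-0.269, -0.882, -0.003] [0.0, 0.001, 0.151] rows 7
[0.0, -0.0, 0.49] [0.0, 0.0, 0.0] rows 4
```

Call:
servo_tool:
  series:
    - [[0,0,0,0,0,0,1],[0,0,0,0,0,0,1],[-0.2,0,-0.2,0,0,0,1],[-0.2,0,-0.2,0,0,0,1],[-0.2,0,-0.2,0,0,0,1],[-0.2,0,-0.2,0,0,0,1],[-0.2,0,-0.2,0,0,0,1],[-0.2,0,-0.2,0,0,0,1],[-0.2,0,-0.2,0,0,0,1],[-0.2,0,-0.2,0,0,0,1],[-0.2,0,-0.2,0,0,0,1],[-0.2,0,-0.2,0,0,0,1]]

```text
time_s: 5.2
tool_pos: [0.5436, 0.0849, 0.2498]
tool_rot: [-180.0, 0.1, 9.2]
force: [-0.1, 0.1, -0.4]
grip_width: 0.0725
grasp_force: 0.0
```

```bash
python3 - <<'E'
from h import *
o=get_obs(); c=eyes.read_camera("wrist")
d=c["depth"];v,u=np.mgrid[:400,:640];x=(u-c["cx"])/c["fx"];y=(v-c["cy"])/c["fy"];r=np.hypot(x,y)+1e-9
k=np.tan(np.minimum(r,1.4))/r
p=np.stack([x*k*d,y*k*d,d],-1); M=np.array(c["mount"]);p=p@M[:3,:3].T+M[:3,3]
p=R.from_euler("xyz",o["tool_rot"],degrees=True).apply(p.reshape(-1,3)).reshape(p.shape)+o["tool_pos"]
m=(np.hypot(p[...,0]-.603,p[...,1]-.09)<.07)&(p[...,2]>.06)&(p[...,2]<.085)&(d>0)
q=p[m]; print(len(q),np.round(q.mean(0),4) if len(q) else 0, np.round(cv2.minAreaRect((q[:,:2]*1000).astype(np.float32)),1) if 0 else np.ptp(q,axis=0))
cv2.imwrite("pics/w2.png",c["frame"][:,:,::-1])
goal(([.603,.0915,.19],[180,0,CY]),([.603,.0915,.04],[180,0,CY]))
E
```

```text
438 [0.603  0.0926 0.072 ] [0.02814457 0.03034138 0.01104344]
t 5.25 pos [0.5436 0.0849 0.25  ] rot [-180.     0.     9.2] q [ 20.3   7.  -34.8  90.6   4.   83.7 -95.5] w 0.0766 gf 0.0 F [0.2 0.5 0. ]
[0.199, 0.01, 0.2] [-0.0, 0.0, 0.0] rows 3
[0.0, -0.0, 0.5] [0.0, 0.0, 0.0] rows 4
```

View pics/w2.png

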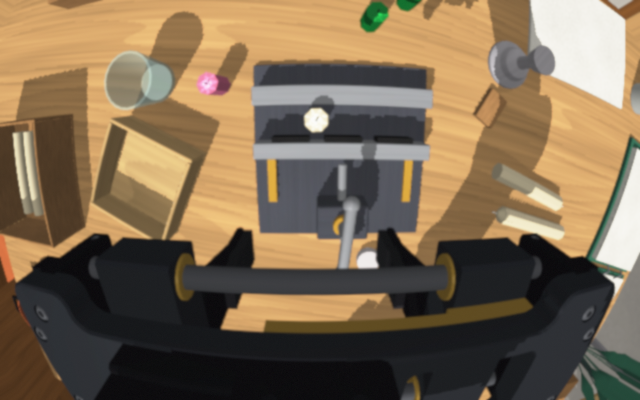

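Call:
servo_tool:
  series:
    - [[0.2,0.005,0.2,0,0,0,1],[0.2,0.005,0.2,0,0,0,1],[0.2,0.005,0.2,0,0,0,1],[0.2,0.005,0.4,0,0,0,1],[0.2,0.005,0.7,0,0,0,1],[0.2,0.005,0.7,0,0,0,1],[0.2,0.005,0.7,0,0,0,1],[0.2,0.005,0.7,0,0,0,0],[0.2,0.005,0.7,0,0,0,0],[0.2,0.005,0.7,0,0,0,0],[0.2,0.005,0.7,0,0,0,0],[0.2,0.005,0.7,0,0,0,0]]
  grip_force: 20

```text
time_s: 6.25
tool_pos: [0.605, 0.0933, 0.0432]
tool_rot: [180.0, -0.3, 9.2]
force: [-0.4, 0.6, 0.7]
grip_width: 0.0616
grasp_force: 0.0
```

Call:
servo_tool:
  series:
    - [[0,0,0,0,0,0,0],[0,0,0,0,0,0,0],[0,0,0,0,0,0,0],[0,0,0,0,0,0,0],[0,0,0,0,0,0,0],[0,0,0,0,0,0,0],[0,0,0,0,0,0,0],[0,0,0,0,0,0,0],[0,0,0,0,0,0,0]]

```text
time_s: 7.0
tool_pos: [0.603, 0.0929, 0.0403]
tool_rot: [180.0, 0.0, 9.2]
force: [0.4, -0.1, 0.5]
grip_width: 0.0034
grasp_force: 0.0
```

Call:
servo_tool:
  series:
    - [[0,0,-0.1,0,0,0,0],[0,0,-0.2,0,0,0,0],[0,0,-0.3,0,0,0,0],[0,0,-0.4,0,0,0,0],[0,0,-0.5,0,0,0,0],[0,0,-0.5,0,0,0,0],[0,0,-0.5,0,0,0,0],[0,0,-0.5,0,0,0,0]]

```text
time_s: 7.67
tool_pos: [0.6028, 0.0928, 0.1899]
tool_rot: [180.0, 0.0, 9.2]
force: [0.7, 0.2, -0.9]
grip_width: 0.0008
grasp_force: 0.0
```

```bash
python3 - <<'E'
from h import *
b=box()
D=[180,0,-18]
goal(([b[0],b[1],.19],D),([b[0],b[1],.043],D))
E
```

```text
box [480.  342.6] [150.6 150.5] 72.1
t 7.72 pos [0.6023 0.0926 0.1891] rot [1.8e+02 1.0e-01 9.2e+00] q [ 17.3  16.5 -34.8  87.8   9.5  78.8 -99. ] w 0.0007 gf 0.0 F [-0.2  0.3  0.1]
[-0.269, -0.888, -0.003] [0.0, 0.001, 0.151] rows 7
[0.0, -0.0, 0.49] [0.0, 0.0, 0.0] rows 4
```

Call:
servo_tool:
  series:
    - [[0,0,0,0,0,0,1],[0,0,0,0,0,0,1],[-0.2,0,-0.2,0,0,0,1],[-0.2,0,-0.2,0,0,0,1],[-0.2,0,-0.2,0,0,0,1],[-0.2,0,-0.2,0,0,0,1],[-0.2,0,-0.2,0,0,0,1],[-0.2,0,-0.2,0,0,0,1],[-0.2,0,-0.2,0,0,0,1],[-0.2,0,-0.2,0,0,0,1],[-0.2,0,-0.2,0,0,0,1],[-0.2,0,-0.2,0,0,0,1]]

```text
time_s: 8.72
tool_pos: [0.5438, 0.0834, 0.2498]
tool_rot: [-180.0, 0.1, 9.2]
force: [-0.5, 0.2, 0.1]
grip_width: 0.0724
grasp_force: 0.0
```

```bash
cat >> h.py <<'E'
def wrist(fn=None):
    o=get_obs(); c=eyes.read_camera("wrist")
    d=c["depth"];v,u=np.mgrid[:400,:640];x=(u-c["cx"])/c["fx"];y=(v-c["cy"])/c["fy"];r=np.hypot(x,y)+1e-9
    k=np.tan(np.minimum(r,1.4))/r
    p=np.stack([x*k*d,y*k*d,d],-1); M=np.array(c["mount"]);p=p@M[:3,:3].T+M[:3,3]
    p=R.from_euler("xyz",o["tool_rot"],degrees=True).apply(p.reshape(-1,3)).reshape(p.shape)+o["tool_pos"]
    if fn: cv2.imwrite("pics/"+fn,c["frame"][:,:,::-1])
    p[d<=0]=np.nan
    return p,c["frame"]
E
python3 - <<'E'
from h import *
p,f=wrist("w3.png")
m=(np.hypot(p[...,0]-.603,p[...,1]-.09)<.09)&(p[...,2]>.06)&(p[...,2]<.085)
q=p[m]; print(len(q),np.mean(q,0),np.ptp(q,axis=0))
goal()
E
```

```text
436 [0.60295684 0.09245807 0.07203984] [0.02839836 0.02907826 0.01188467]
t 8.77 pos [0.5439 0.0834 0.25  ] rot [-180.     0.     9.2] q [ 21.    7.1 -35.4  90.5   4.1  83.7 -95.4] w 0.0765 gf 0.0 F [0.3 0.2 0.2]
```

View pics/w3.png

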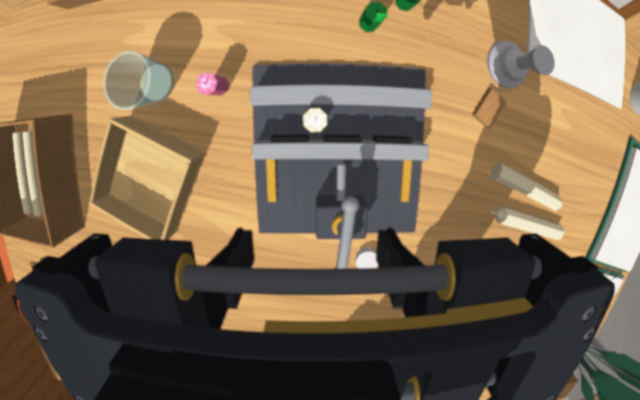

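```bash
python3 - <<'E'
from h import *
p,f=wrist(); o=get_obs()
t=R.from_euler("xyz",o["tool_rot"],degrees=True).inv().apply(p.reshape(-1,3)-o["tool_pos"]).reshape(p.shape)
for u,v in((250,235),(248,245),(245,258),(235,270),(382,236),(385,245),(392,258),(400,270),(318,280)): print(u,v,np.round(t[v,u],3),f[v,u])
m=(t[...,2]<.03)&(t[...,2]>-.15); q=t[m]; print(len(q))
for a in np.arange(-.14,.03,.01):
    s=q[(q[:,2]>=a)&(q[:,2]<a+.01)]
    if len(s): print(round(a,2),len(s),s.min(0).round(3),s.max(0).round(3))
E
```

```text
250 235 [-0.124 -0.103  0.25 ] [213 165 107]
248 245 [ 0.002 -0.037 -0.043] [38 31 25]
245 258 [-0.001 -0.037 -0.053] [17 18 18]
235 270 [ 0.033 -0.023 -0.122] [50 51 53]
382 236 [ 0.007  0.039 -0.041] [55 44 36]
385 245 [ 0.006  0.039 -0.051] [26 26 27]
392 258 [ 0.005  0.04  -0.064] [29 29 30]
400 270 [ 0.033  0.026 -0.122] [50 51 53]
318 280 [ 0.031  0.002 -0.124] [60 61 65]
52758
-0.14 13791 [-0.032 -0.093 -0.14 ] [ 0.039  0.095 -0.13 ]
-0.13 13572 [-0.037 -0.086 -0.13 ] [ 0.039  0.088 -0.12 ]
-0.12 3216 [-0.034 -0.086 -0.12 ] [ 0.039  0.088 -0.11 ]
-0.11 720 [-0.01  -0.085 -0.11 ] [ 0.037  0.088 -0.1  ]
-0.1 464 [-0.012 -0.043 -0.1  ] [ 0.008  0.045 -0.09 ]
-0.09 688 [-0.011 -0.051 -0.09 ] [ 0.012  0.053 -0.08 ]
-0.08 600 [-0.01 -0.05 -0.08] [ 0.012  0.053 -0.07 ]
-0.07 591 [-0.002 -0.048 -0.07 ] [ 0.012  0.05  -0.06 ]
-0.06 514 [-0.008 -0.046 -0.06 ] [ 0.012  0.048 -0.05 ]
-0.05 493 [-0.01  -0.047 -0.05 ] [ 0.012  0.048 -0.04 ]
-0.04 105 [-0.01  -0.046 -0.04 ] [ 0.011  0.048 -0.037]
```

The wrist depth puts the real fingertips 37 mm short of the reported TCP. That explains the two empty closes, so I'll correct for it.

```bash
cat >> h.py <<'E'
OFF=.037
def T(tip,rr):
    if not isinstance(rr,R): rr=R.from_euler("xyz",rr,degrees=True)
    return np.array(tip,float)+OFF*rr.apply([0,0,1]),rr
E
python3 - <<'E'
from h import *
goal(T([.603,.0925,.042],[180,0,CY]))
E
```

```text
t 8.82 pos [0.5439 0.0834 0.2501] rot [-180.     0.     9.2] q [ 21.    7.  -35.4  90.5   4.1  83.8 -95.4] w 0.0804 gf 0.0 F [ 0.4 -0.6  0.4]
[0.2, 0.002, 0.817] [-0.0, 0.0, 0.0] rows 7
```

Call:
servo_tool:
  series:
    - [[0.2,0.002,0.2,0,0,0,1],[0.2,0.002,0.2,0,0,0,1],[0.2,0.002,0.3,0,0,0,1],[0.2,0.002,0.4,0,0,0,1],[0.2,0.002,0.5,0,0,0,1],[0.2,0.002,0.6,0,0,0,1],[0.2,0.002,0.7,0,0,0,1],[0.2,0.002,0.8,0,0,0,1],[0.2,0.002,0.817,0,0,0,1],[0.2,0.002,0.817,0,0,0,0],[0.2,0.002,0.817,0,0,0,0],[0.2,0.002,0.817,0,0,0,0]]
  grip_force: 20

```text
time_s: 9.82
tool_pos: [0.6051, 0.0928, 0.0077]
tool_rot: [180.0, -0.2, 9.2]
force: [-0.2, 0.1, -0.1]
grip_width: 0.0741
grasp_force: 0.0
```

Call:
servo_tool:
  series:
    - [[0,0,0,0,0,0,0],[0,0,0,0,0,0,0],[0,0,0,0,0,0,0],[0,0,0,0,0,0,0],[0,0,0,0,0,0,0],[0,0,0,0,0,0,0],[0,0,0,0,0,0,0],[0,0,0,0,0,0,0],[0,0,0,0,0,0,0],[0,0,0,0,0,0,0]]

```text
time_s: 10.65
tool_pos: [0.6032, 0.0923, 0.0053]
tool_rot: [180.0, 0.0, 9.2]
force: [0.1, 0.3, -0.1]
grip_width: 0.0278
grasp_force: 20.0
```

Call:
servo_tool:
  series:
    - [[0,0,-0.1,0,0,0,0],[0,0,-0.2,0,0,0,0],[0,0,-0.3,0,0,0,0],[0,0,-0.4,0,0,0,0],[0,0,-0.5,0,0,0,0],[0,0,-0.5,0,0,0,0],[0,0,-0.5,0,0,0,0],[0,0,-0.5,0,0,0,0]]

```text
time_s: 11.32
tool_pos: [0.6027, 0.0921, 0.1545]
tool_rot: [180.0, 0.1, 9.2]
force: [-0.3, -0.5, -1.0]
grip_width: 0.0278
grasp_force: 20.0
```

```bash
python3 - <<'E'
from h import *
b=box()
D=[180,0,-18]
goal(T([b[0],b[1],.19],D),T([b[0],b[1],.046],D))
E
```

```text
box [479.9 342.5] [151.7 150.3] 72.1
t 11.37 pos [0.6022 0.092  0.1538] rot [1.8e+02 1.0e-01 9.2e+00] q [ 17.7  17.8 -35.2  90.5  10.5  75.2 -99.7] w 0.0277 gf 20.0 F [-0.3 -0.1 -0.7]
[-0.268, -0.89, 0.003] [0.0, 0.001, 0.151] rows 7
[0.0, -0.0, 0.48] [0.0, 0.0, 0.0] rows 4
```

Call:
servo_tool:
  series:
    - [[-0.27,-0.89,0,0,0,0.151,0],[-0.27,-0.89,0,0,0,0.151,0],[-0.27,-0.89,0,0,0,0.151,0],[-0.27,-0.89,0,0,0,0.151,0],[-0.27,-0.89,0,0,0,0.151,0],[-0.27,-0.89,0,0,0,0.151,0],[-0.27,-0.89,0,0,0,0.151,0],[-0.27,-0.89,0,0,0,0.151,0],[-0.27,-0.89,0,0,0,0.151,0],[-0.27,-0.89,0,0,0,0.151,0],[-0.27,-0.89,0,0,0,0.151,0]]

```text
time_s: 12.28
tool_pos: [0.4811, 0.3407, 0.1541]
tool_rot: [179.9, 0.0, -18.1]
force: [0.3, 0.2, 0.4]
grip_width: 0.028
grasp_force: 20.0
```

```bash
python3 - <<'E'
from h import *
p,f=wrist()
m=(p[...,2]>.045)&(p[...,2]<.07)&(np.hypot(p[...,0]-.48,p[...,1]-.342)<.15)
q=p[m]; print(np.round(cv2.minAreaRect((q[:,:2]*1000).astype(np.float32))[0]),len(q),q.min(0),q.max(0))
goal(T([.48,.3425,.046],[180,0,-18]))
E
```

```text
[516. 333.] 3499 [0.39024297 0.25064152 0.04500712] [0.62678428 0.43297854 0.06994779]
t 12.33 pos [0.4813 0.3407 0.1544] rot [179.9   0.  -18.1] q [  -5.7   15.7  -38.1   93.3   10.    74.6 -153.6] w 0.0276 gf 20.0 F [ 0.3 -0.3  0.3]
[-0.006, -0.005, 0.485] [0.001, 0.0, -0.001] rows 4
```

Call:
servo_tool:
  series:
    - [[-0.005,-0.005,0.1,0,0,0,0],[-0.005,-0.005,0.2,0,0,0,0],[-0.005,-0.005,0.3,0,0,0,0],[-0.005,-0.005,0.4,0,0,0,0],[-0.005,-0.005,0.48,0,0,0,0],[-0.005,-0.005,0.48,0,0,0,0],[-0.005,-0.005,0.48,0,0,0,0.7],[-0.005,-0.005,0.48,0,0,0,0.7],[-0.005,-0.005,0.48,0,0,0,0.7],[-0.005,-0.005,0.48,0,0,0,0.7],[-0.005,-0.005,0.48,0,0,0,0.7],[-0.005,-0.005,0.48,0,0,0,0.7]]

```text
time_s: 13.33
tool_pos: [0.4801, 0.3451, 0.0123]
tool_rot: [-179.9, -0.1, -18.0]
force: [-0.0, 0.4, 0.0]
grip_width: 0.0578
grasp_force: 0.0
```

Call:
servo_tool:
  series:
    - [[0,0,-0.1,0,0,0,0.7],[0,0,-0.2,0,0,0,0.7],[0,0,-0.35,0,0,0,0.7],[0,0,-0.5,0,0,0,0.7],[0,0,-0.6,0,0,0,0.7],[0,0,-0.7,0,0,0.05,0.7],[0,0,-0.7,0,0,0.1,0.7],[0,0,-0.7,0,0,0.15,0.7],[0,0,-0.7,0,0,0.15,0.7]]

```text
time_s: 14.08
tool_pos: [0.48, 0.3418, 0.207]
tool_rot: [178.7, 0.4, -27.7]
force: [1.2, -0.0, -0.6]
grip_width: 0.0609
grasp_force: 0.0
```

```bash
python3 - <<'E'
from h import *
p,f=wrist("w4.png")
c=cam("scene"); cv2.imwrite("pics/s4.png",cv2.resize(c["frame"][130:270,110:500,::-1],None,fx=2,fy=2,interpolation=cv2.INTER_CUBIC))
goal()
E
```

```text
t 14.18 pos [0.4797 0.3424 0.2064] rot [178.6   0.2 -27.6] q [ -51.7   11.6   15.6   89.5   -2.7   80.7 -153.5] w 0.0611 gf 0.0 F [0.6 0.2 0.4]
```

View pics/s4.png

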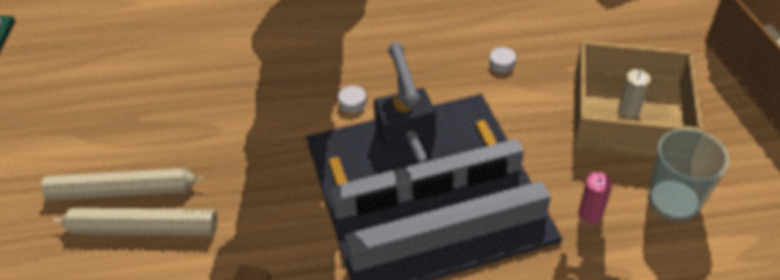

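```bash
cat > kin.py <<'E'
import numpy as np, itertools, json
from scipy.optimize import least_squares
from scipy.spatial.transform import Rotation as R
S=[([.2109,-.6142,.1835],[-179.9,0,19],[71.9,18.4,-4,83.2,1.3,78.5,-3.3]),
([.6026,.0886,.2],[179.9,0,9.1],[17,15.9,-33.9,87,9,79.9,-98.5]),
([.602,.0941,.189],[180,.1,9.2],[16.7,16.4,-34.2,87.8,9.3,78.8,-99]),
([.5436,.0849,.25],[-180,0,9.2],[20.3,7,-34.8,90.6,4,83.7,-95.5]),
([.6022,.092,.1538],[180,.1,9.2],[17.7,17.8,-35.2,90.5,10.5,75.2,-99.7]),
([.4813,.3407,.1544],[179.9,0,-18.1],[-5.7,15.7,-38.1,93.3,10,74.6,-153.6]),
([.4797,.3424,.2064],[178.6,.2,-27.6],[-51.7,11.6,15.6,89.5,-2.7,80.7,-153.5])]
def fk(q,sg,x):
    q=np.radians(q)*sg; d1,a2,d3,a4,d5,a5,d7,a7,off=x
    r=R.identity(); p=np.zeros(3)
    T=[[0,0,d1],[0,0,0],[a2,0,d3],[a4,0,0],[a5,0,d5],[a7,0,0],[0,0,d7]]
    for i in range(7):
        r=r*R.from_rotvec(q[i]*np.array([0,0,1] if i%2==0 else [0,1,0])); p=p+r.apply(T[i])
    return p,r*R.from_euler("z",off)
if __name__=="__main__":
    best=None
    for s in itertools.product([1,-1],repeat=4):
        sg=np.array([s[0],1,s[1],1,s[2],1,s[3]])
        def f(x):
            e=[]
            for p,o,q in S:
                P,Q=fk(q,sg,x); e+=list(P-p)+list(.2*(R.from_euler("xyz",o,degrees=True).inv()*Q).as_rotvec())
            return e
        for off in(0,1.57,3.14,-1.57):
            l=least_squares(f,[.3,0,.35,0,.35,0,.25,0,off])
            if best is None or l.cost<best[0]: best=(l.cost,sg.tolist(),l.x.tolist())
    print(best); json.dump(best,open("kin.json","w"))
E
python3 kin.py
```

```text
(np.float64(0.0009476982958441291), [-1, 1, -1, 1, -1, 1, -1], [0.3146873142450593, -0.006700195918656006, 0.497790348371644, -0.10734569577093711, 0.5208206502215206, 0.15865141906655084, 0.45073832191285435, 0.0031581874492030582, 1.570284653438813])
```

```bash
python3 - <<'E'
from kin import *
sg=np.array([-1,1,-1,1,-1,1,-1])
for use in itertools.product([0,1],repeat=4):
    idx=[0,2,4,6,8]+[k for k,u in zip([1,3,5,7],use) if u]
    def full(y):
        x=np.zeros(9); x[idx]=y[:len(idx)]; return x
    def f(y):
        e=[];x=full(y);by=R.from_euler("z",y[-1])
        for p,o,q in S:
            P,Q=fk(q,sg,x);P=by.apply(P);Q=by*Q; e+=list(P-p)+list(.2*(R.from_euler("xyz",o,degrees=True).inv()*Q).as_rotvec())
        return e
    y0=[.3,.4,.4,.3,1.57]+[0]*sum(use)+[0]
    l=least_squares(f,y0); print(use,round(l.cost,6),np.round(full(l.x),4),round(l.x[-1],4))
    if sum(use)==4:
        print(np.round(np.array(l.fun).reshape(-1,6),3))
E
```

```text
(0, 0, 0, 0) 3.3e-05 [-0.0774  0.      0.4633  0.      0.5086  0.      0.0774  0.      1.5285] -0.0418
(0, 0, 0, 1) 3.1e-05 [-0.0762  0.      0.4638  0.      0.5228  0.      0.0763  0.0141  1.5286] -0.0417
(0, 0, 1, 0) 3.3e-05 [-0.0755  0.      0.4636  0.      0.5089  0.0018  0.0779  0.      1.5286] -0.0417
(0, 0, 1, 1) 3.1e-05 [-7.7400e-02  0.0000e+00  4.6360e-01  0.0000e+00  5.2290e-01 -1.1000e-03
  7.6000e-02  1.4300e-02  1.5286e+00] -0.0417
(0, 1, 0, 0) 1.8e-05 [-0.1102  0.      0.4985  0.0427  0.5093  0.      0.037   0.      1.5273] -0.043
(0, 1, 0, 1) 1.7e-05 [-0.1089  0.      0.4988  0.0425  0.523   0.      0.0362  0.0136  1.5274] -0.0429
(0, 1, 1, 0) 1.5e-05 [-0.148   0.      0.5034  0.0547  0.5054 -0.0256  0.0181  0.      1.526 ] -0.0443
(0, 1, 1, 1) 1.2e-05 [-0.1532  0.      0.5047  0.0566  0.5233 -0.0303  0.0134  0.0184  1.5258] -0.0444
(1, 0, 0, 0) 3.2e-05 [-0.0805 -0.0111  0.4633  0.      0.5197  0.      0.0746  0.      1.5285] -0.0417
(1, 0, 0, 1) 3.1e-05 [-0.0786 -0.0082  0.4637  0.      0.529   0.      0.0744  0.0121  1.5286] -0.0417
(1, 0, 1, 0) 3.2e-05 [-7.9200e-02 
[... 272 characters left out ...]
135 -0.0115  0.4986  0.0428  0.5207  0.      0.034   0.      1.5273] -0.043
(1, 1, 0, 1) 1.6e-05 [-0.1116 -0.0088  0.4988  0.0426  0.5295  0.      0.034   0.0114  1.5274] -0.0429
(1, 1, 1, 0) 1.3e-05 [-0.1532 -0.0128  0.5037  0.0553  0.5179 -0.0266  0.014   0.      1.5259] -0.0444
(1, 1, 1, 1) 1.1e-05 [-0.1562 -0.0091  0.5048  0.0568  0.5301 -0.0304  0.0111  0.0162  1.5258] -0.0444
[[-0.003  0.    -0.001 -0.    -0.     0.   ]
 [ 0.001  0.     0.001  0.    -0.     0.   ]
 [ 0.001  0.     0.001 -0.    -0.    -0.   ]
 [-0.     0.    -0.     0.    -0.    -0.   ]
 [ 0.001  0.     0.    -0.    -0.    -0.   ]
 [-0.001 -0.    -0.    -0.    -0.     0.   ]
 [-0.001  0.001 -0.001 -0.    -0.    -0.   ]]
```

```bash
cat >> h.py <<'E'
from kin import fk
SG=np.array([-1,1,-1,1,-1,1,-1]); D1=.335
LO=np.array([-163.93,-17.29,-79.2,3.27,-89.18,5.43,-154.24]);HI=np.array([163.93,119.83,71.16,140.29,269.18,117.66,154.24])
def ik(pos,rr,d1=None,n=12):
    from scipy.optimize import least_squares
    d1=d1 or D1; x=[d1,0,.4633,0,.5086,0,d1+.1548,0,1.5285]; by=R.from_euler("z",-.0418)
    def f(q):
        P,Q=fk(q,SG,x); P=by.apply(P);Q=by*Q
        return np.r_[P-pos,.3*(rr.inv()*Q).as_rotvec()]
    b=(9,None);rng=np.random.default_rng(0)
    q0=get_obs()["qpos"]
    for k in range(n):
        l=least_squares(f,np.clip(q0+ (rng.normal(size=7)*40 if k else 0),LO+1,HI-1),bounds=(LO,HI),x_scale=50)
        if l.cost<b[0]: b=(l.cost,l.x)
        if b[0]<1e-7: break
    return np.sqrt(2*b[0]),np.round(b[1])
def pick(c,wyaw,s,al,side,g=.007,h=0):
    """candle centre c(xy), wick yaw; grasp s from foot; tilt al over the wick; side=+1 tool x to wick, -1 tool x to foot"""
    w=np.array([np.cos(np.radians(wyaw)),np.sin(np.radians(wyaw)),0]); a=np.radians(al)
    z=np.array([0,0,-1])*np.cos(a)-w*np.sin(a)
    x=side*(w*np.cos(a)-np.array([0,0,1])*np.sin(a)); y=np.cross(z,x)
    rr=R.from_matrix(np.c_[x,y,z]); gp=np.r_[c,.014+h]+w*(s-.085)
    return T(gp+z*g,rr)
def place(xy,hyaw,s,al,side,g=.007,h=0):
    hh=np.array([np.cos(np.radians(hyaw)),np.sin(np.radians(hyaw)),0]); a=np.radians(al); up=np.array([0,0,1])
    z=hh*np.cos(a)-up*np.sin(a)      # candle frame rotated: w=up, down=hh
    x=side*(up*np.cos(a)+hh*np.sin(a)); y=np.cross(z,x)
    return T(np.r_[xy,.010+s+h]+z*g,R.from_matrix(np.c_[x,y,z]))
# candle body centre: rect spans foot..cone tip (178 of 180): centre is ~4.5mm toward wick from body centre
wA=84.9; cA=np.array([.5016,-.3268])-.0045*np.array([np.cos(np.radians(84.9)),np.sin(np.radians(84.9))])
wB=79.7-180; cB=np.array([.5639,-.2980])-.0045*np.array([np.cos(np.radians(wB)),np.sin(np.radians(wB))])
E
python3 - <<'E'
from h import *
for al in(0,30,45):
    for d1 in(.30,.36):
        print(al,d1)
        print(" A pick",*ik(*pick(cA,wA,.13,al,1),d1)," place+70",*ik(*place(cl(0,.07)[:2],CY-90,.13,al,1),d1))
        print(" B pick",*ik(*pick(cB,wB,.13,al,-1),d1)," place-70",*ik(*place(cl(0,-.07)[:2],CY+90,.13,al,-1),d1))
E
```

```text
0 0.3
 A pick 1.2335827835283588e-07 [-14.  31.  50. 105. -28.  58.  43.]  place+70 0.23372144120018667 [ -79.   80.   71.   69.    5.   93. -154.]
 B pick 8.306453362262637e-08 [33. 29. -6. 94.  3. 57. 16.]  place-70 4.355136869488709e-09 [  36.   68.  -12.   65.  -52.  114. -136.]
0 0.36
 A pick 4.0180839921572585e-09 [ 19.  22.  10. 105.  -5.  53.  26.]  place+70 0.24172449875477817 [ -81.   85.   71.   67.    1.   95. -154.]
 B pick 2.3306390656432494e-08 [28. 29.  1. 94. -0. 57. 19.]  place-70 3.1202095340217026e-07 [  39.   78.  -15.   53.  -47.  117. -138.]
30 0.3
 A pick 2.0689730291524407e-08 [  2.  22.   5. 113.  38.  50. -25.]  place+70 0.18302599459403765 [ -73.   61.   71.   78.  -10.   83. -154.]
 B pick 1.9362476967415954e-08 [ 48.  43.  -6.  79. -21.  77.  40.]  place-70 1.5369913924594476e-07 [  35.   48.  -14.   75.  -37.   96. -140.]
30 0.36
 A pick 3.554772928974936e-08 [ -2.  22.   6. 114.  37.  50. -28.]  place+70 0.1908847057109057 [ -74.   63.   71.   76.  -13.   85. -154.]
 B pick 1.6894671773214817e-11 [ 35.  47.  16.  75. -34.  83.  50.]  place-70 2.8758999301431696e-06 [  36.   53.  -11.   69.  -36.  100. -138.]
45 0.3
 A pick 1.2698176491241199e-09 [-12.  29.  10. 114.  51.  56. -44.]  place+70 0.1473800484530964 [ -70.   53.   71.   83.  -18.   79. -154.]
 B pick 2.4377015797049893e-09 [ 37.  55.  20.  69. -46.  96.  55.]  place-70 1.6446685170796554e-07 [  17.   37.    7.   81.  -39.   92. -138.]
45 0.36
 A pick 1.2922537779017346e-07 [-14.  31.   8. 113.  50.  57. -48.]  place+70 0.1536696757131321 [ -71.   54.   71.   81.  -20.   81. -154.]
 B pick 5.27180638235012e-08 [ 56.  58. -10.  63. -24.  91.  45.]  place-70 6.633554703758801e-07 [  20.   41.    7.   77.  -38.   94. -136.]
```

```bash
cat >> h.py <<'E'
def iks(pos,rr,d1=None,n=25,seed=0):
    from scipy.optimize import least_squares
    d1=d1 or D1; x=[d1,0,.4633,0,.5086,0,d1+.1548,0,1.5285]; by=R.from_euler("z",-.0418)
    def f(q):
        P,Q=fk(q,SG,x); P=by.apply(P);Q=by*Q
        return np.r_[P-pos,.3*(rr.inv()*Q).as_rotvec()]
    rng=np.random.default_rng(seed); out=[]
    for k in range(n):
        l=least_squares(f,rng.uniform(LO+2,HI-2),bounds=(LO+2,HI-2),x_scale=50,max_nfev=60)
        if l.cost<1e-5: out.append(l.x)
    return out
E
cat > scan.py <<'E'
from h import *
from concurrent.futures import ProcessPoolExecutor
def job(a):
    al,side,hy,y=a
    return a,iks(*place(cl(0,y)[:2],hy,.13,al,side),n=16)
if __name__=="__main__":
    J=[(al,side,hy,0) for al in(30,45) for side in(1,-1) for hy in range(-180,180,30)]
    with ProcessPoolExecutor() as ex:
        for a,s in ex.map(job,J):
            if s: print(a,len(s),[np.round(q).astype(int).tolist() for q in s[:3]])
E
grep -n "get_obs()\[" h.py | head -2; time timeout 500 python3 scan.py
```

```text
51:    q0=get_obs()["qpos"]
(30, 1, -120, 0) 5 [[-46, 70, 45, 47, 3, 115, 141], [-40, 66, 28, 47, 15, 116, 135], [-41, 67, 31, 47, 13, 115, 136]]
(30, 1, -90, 0) 4 [[-52, 48, 22, 79, 33, 91, 137], [-9, 56, -46, 80, 71, 116, 117], [-15, 52, -36, 79, 65, 111, 120]]
(30, 1, -60, 0) 3 [[-24, 32, -26, 108, 69, 86, 126], [7, 58, -70, 107, 94, 116, 121], [6, 55, -68, 108, 92, 113, 121]]
(30, 1, -30, 0) 4 [[-68, 12, 24, 136, 84, 51, 127], [-109, 28, 69, 136, 69, 33, 133], [20, 29, -70, 136, 99, 80, 128]]
(30, 1, 60, 0) 12 [[91, 54, -74, 118, -14, 41, 8], [-25, 49, 69, 118, 265, 105, 52], [-18, 38, 58, 118, -87, 94, 52]]
(30, 1, 90, 0) 7 [[34, 41, -11, 88, -44, 87, 42], [35, 41, -13, 89, -43, 86, 41], [52, 46, -36, 89, -29, 79, 32]]
(30, 1, 120, 0) 6 [[15, 57, 4, 58, -40, 113, 50], [24, 58, -13, 58, -29, 109, 44], [46, 80, -77, 58, 18, 107, 14]]
(30, -1, -120, 0) 8 [[-40, 66, 29, 47, 15, 116, -45], [-40, 66, 28, 47, 15, 116, -46], [-40, 66, 28, 47, 15, 116, -45]]
(30, -1, -90, 0) 8 [[-31, 47, -11, 79, 51, 101, -54], [-38, 46, -1, 80, 46, 97, -51], [-66, 55, 45, 79, 17, 86, -32]]
(30, -1, -60,
[... 1883 characters left out ...]
-43, 20, 5, 108, 48, 67, -34], [-73, 25, 41, 108, 34, 59, -25], [-27, 20, -13, 108, 53, 70, -37]]
(45, -1, -30, 0) 10 [[39, 10, -77, 130, 73, 52, -27], [-40, 3, 5, 130, 64, 44, -22], [-81, 4, 47, 130, 62, 42, -20]]
(45, -1, 60, 0) 3 [[14, 14, 11, 116, -57, 62, -152], [14, 14, 11, 116, -57, 62, -152], [5, 15, 20, 116, -59, 64, -151]]
(45, -1, 90, 0) 4 [[13, 31, 10, 93, -45, 84, -141], [9, 31, 15, 93, -47, 85, -140], [20, 31, 1, 93, -42, 81, -143]]
(45, -1, 120, 0) 2 [[-8, 51, 38, 68, -52, 111, -121], [29, 47, -26, 69, -15, 96, -142]]
(45, -1, 150, 0) 7 [[16, 61, -28, 46, 0, 116, -128], [16, 61, -28, 46, 0, 116, -128], [16, 61, -28, 46, 0, 116, -128]]
real	0m10.096s
user	0m38.085s
sys	0m0.085s
```

```bash
python3 - <<'E'
from h import *
pa=pick(cA,wA,.13,40,1); back=lambda P,d:(P[0]-d*P[1].apply([0,0,1]),P[1])
for n,P in(("hov",back(pa,.12)),("pick",pa)): print(n,np.round(P[0],3),[np.round(q).astype(int).tolist() for q in iks(*P,n=8)[:3]])
goal(([.50,.20,.36],[180,0,15]),([.50,-.02,.36],[180,0,60]),back(pa,.12),pa)
E
```

```text
hov [ 0.51  -0.238  0.072] [[41, 35, -64, 111, 66, 88, -53], [-29, 20, 21, 111, 36, 64, -34], [-59, 32, 59, 111, 16, 57, -18]]
pick [ 0.503 -0.315 -0.02 ] [[56, 63, -77, 114, 92, 101, -58], [-14, 28, 13, 113, 44, 53, -38], [-39, 34, 43, 114, 25, 45, -25]]
t 14.18 pos [0.4797 0.3424 0.2064] rot [178.6   0.2 -27.6] q [ -51.7   11.6   15.6   89.5   -2.7   80.7 -153.5] w 0.0611 gf 0.0 F [0.6 0.2 0.4]
[0.278, 0.402, -0.503] [0.007, 0.004, -0.236] rows 6
[-0.19, 0.708, 0.0] [0.0, 0.0, -0.25] rows 7
[-0.613, 0.391, 0.959] [-0.048, -0.219, -0.133] rows 9
[-0.0, -0.0, 0.4] [0.0, 0.0, 0.0] rows 3
```

Call:
servo_tool:
  series:
    - [[0.1,0.1,-0.5,0.007,0.004,-0.08,0.7],[0.1,0.1,-0.5,0.007,0.004,-0.08,0.7],[0.1,0.1,-0.5,0.007,0.004,-0.12,0.7],[0.28,0.4,-0.5,0.007,0.004,-0.236,0.55],[0.28,0.4,-0.5,0.007,0.004,-0.236,0.55],[0.28,0.4,-0.5,0.007,0.004,-0.236,0.55],[0.28,0.4,-0.5,0.007,0.004,-0.236,0.55],[0.28,0.4,-0.5,0.007,0.004,-0.236,0.55],[0.28,0.4,-0.5,0.007,0.004,-0.236,0.55]]

```text
time_s: 14.93
tool_pos: [0.5007, 0.2003, 0.358]
tool_rot: [-179.9, 0.1, 14.9]
force: [0.3, 1.1, 0.6]
grip_width: 0.0479
grasp_force: 0.0
```

Call:
servo_tool:
  series:
    - [[-0.19,0.708,0,0,0,-0.25,0.55],[-0.19,0.708,0,0,0,-0.25,0.55],[-0.19,0.708,0,0,0,-0.25,0.55],[-0.19,0.708,0,0,0,-0.25,0.55],[-0.19,0.708,0,0,0,-0.25,0.55],[-0.19,0.708,0,0,0,-0.25,0.55],[-0.19,0.708,0,0,0,-0.25,0.55],[-0.19,0.708,0,0,0,-0.25,0.55],[-0.19,0.708,0,0,0,-0.25,0.55],[-0.19,0.708,0,0,0,-0.25,0.55]]

```text
time_s: 15.77
tool_pos: [0.5007, -0.0178, 0.3572]
tool_rot: [-179.8, 0.1, 60.0]
force: [0.2, 0.5, 0.3]
grip_width: 0.0476
grasp_force: 0.0
```

```bash
python3 - <<'E'
from h import *
box()
pa=pick(cA,wA,.13,40,1); back=lambda P,d:(P[0]-d*P[1].apply([0,0,1]),P[1])
goal(back(pa,.12),pa)
p,f=wrist()
import sys
m=(p[...,2]>.018)&(p[...,2]<.04)&(p[...,0]>.44)&(p[...,0]<.64)&(p[...,1]<-.17)&(p[...,1]>-.45)
n,l,st,_=cv2.connectedComponentsWithStats(m.astype(np.uint8))
for i in range(1,n):
    if st[i,4]>150:
        r=cv2.minAreaRect((p[l==i][:,:2]*1000).astype(np.float32)); print(st[i],np.round(r[0],1),np.round(r[1],1),round(r[2],1),np.nanpercentile(p[l==i][:,2],95))
E
```

```text
box [479.9 342.7] [151.2 150.6] 72.1
t 15.82 pos [ 0.5007 -0.018   0.3573] rot [-1.798e+02  1.000e-01  6.000e+01] q [-30.4  -2.4  28.6  86.8   1.1  95.5 -31.8] w 0.0482 gf 0.0 F [-0.7  0.8  0.7]
[-0.619, 0.394, 0.95] [-0.049, -0.219, -0.132] rows 9
[-0.0, -0.0, 0.4] [0.0, 0.0, 0.0] rows 3
[395 215  21  33 392] [ 575.  -240.8] [66.3 29.3] 79.2 0.029290492317359283
```

Call:
servo_tool:
  series:
    - [[-0.62,0.394,0.5,-0.049,-0.219,-0.132,0.55],[-0.62,0.394,0.5,-0.049,-0.219,-0.132,0.55],[-0.62,0.394,0.5,-0.049,-0.219,-0.132,0.55],[-0.62,0.394,0.5,-0.049,-0.219,-0.132,0.55],[-0.62,0.394,0.5,-0.049,-0.219,-0.132,0.55],[-0.62,0.394,0.5,-0.049,-0.219,-0.132,0.55],[-0.62,0.394,0.7,-0.049,-0.219,-0.132,0.55],[-0.62,0.394,0.8,-0.049,-0.219,-0.132,0.55],[-0.62,0.394,0.8,-0.049,-0.219,-0.132,0.55],[-0.62,0.394,0.8,-0.049,-0.219,-0.132,0.55],[-0.62,0.394,0.8,-0.049,-0.219,-0.132,0.55]]

```text
time_s: 16.78
tool_pos: [0.5092, -0.2396, 0.1174]
tool_rot: [-179.9, 40.1, 84.9]
force: [-0.6, -0.5, 0.1]
grip_width: 0.0477
grasp_force: 0.0
```

```bash
python3 - <<'E'
from h import *
pa=pick(cA,wA,.13,40,1); back=lambda P,d:(P[0]-d*P[1].apply([0,0,1]),P[1])
goal(back(pa,.08),pa)
p,f=wrist("w5.png")
m=(p[...,2]>.018)&(p[...,2]<.04)&(p[...,0]>.44)&(p[...,0]<.64)&(p[...,1]<-.17)&(p[...,1]>-.45)
n,l,st,_=cv2.connectedComponentsWithStats(m.astype(np.uint8))
for i in range(1,n):
    if st[i,4]>150:
        r=cv2.minAreaRect((p[l==i][:,:2]*1000).astype(np.float32)); print(st[i],np.round(r[0],1),np.round(r[1],1),round(r[2],1),np.nanpercentile(p[l==i][:,2],95))
o=get_obs()
t=R.from_euler("xyz",o["tool_rot"],degrees=True).inv().apply(p.reshape(-1,3)-o["tool_pos"])
q=t[(t[:,2]<0)&(t[:,2]>-.1)&(abs(t[:,0])<.015)]; print("tip z",np.nanmax(q[:,2]),len(q))
E
```

```text
t 16.78 pos [ 0.5092 -0.2396  0.1174] rot [-179.9   40.1   84.9] q [-30.2  13.3  28.  111.1  36.5  68.  -25.1] w 0.0477 gf 0.0 F [-0.6 -0.5  0.1]
[0.102, 0.001, 0.244] [-0.001, 0.001, -0.0] rows 2
[-0.0, -0.0, 0.267] [0.0, 0.0, 0.0] rows 2
[ 347   89   67  120 3285] [ 565.2 -292.3] [172.2  29.2] 79.6 0.028733071719221008
[ 301  117   30  108 2671] [ 502.4 -324.5] [181.1  28.9] 85.4 0.028749971230605548
tip z -0.03564593179356598 3044
```

View pics/w5.png

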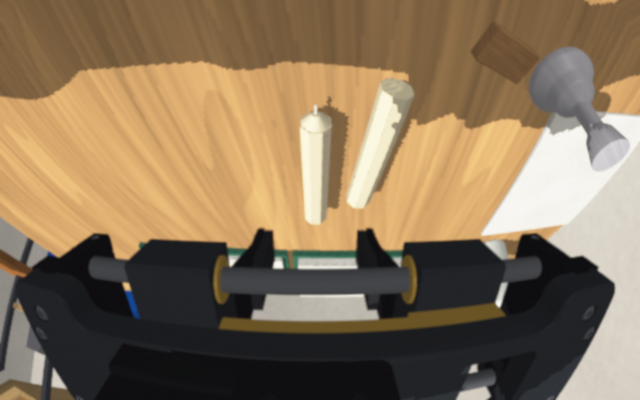

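Call:
servo_tool:
  series:
    - [[0.102,0.001,0.1,0,0,0,0.55],[0.102,0.001,0.2,0,0,0,0.55],[0.102,0.001,0.3,0,0,0,0.55],[0.102,0.001,0.4,0,0,0,0.55],[0.102,0.001,0.45,0,0,0,0.55],[0.102,0.001,0.502,0,0,0,0.55],[0.102,0.001,0.502,0,0,0,0.55],[0.102,0.001,0.502,0,0,0,0.55],[0.102,0.001,0.502,0,0,0,0],[0.102,0.001,0.502,0,0,0,0],[0.102,0.001,0.502,0,0,0,0],[0.102,0.001,0.502,0,0,0,0]]
  grip_force: 40

```text
time_s: 17.83
tool_pos: [0.5036, -0.3126, -0.0168]
tool_rot: [179.9, 40.0, 84.8]
force: [-0.1, 1.1, 0.5]
grip_width: 0.0289
grasp_force: 0.5
```

Call:
servo_tool:
  series:
    - [[0,0,0,0,0,0,0],[0,0,0,0,0,0,0],[0,0,0,0,0,0,0]]

```text
time_s: 18.08
tool_pos: [0.5036, -0.3127, -0.0168]
tool_rot: [179.9, 40.0, 84.8]
force: [-1.6, 4.4, 6.2]
grip_width: 0.0277
grasp_force: 40.0
```

```bash
python3 - <<'E'
from h import *
goal()
E
```

```text
t 18.08 pos [ 0.5036 -0.3127 -0.0168] rot [179.9  40.   84.8] q [-23.1  26.3  29.8 115.6  37.7  48.6 -28.3] w 0.0277 gf 40.0 F [-1.6  4.4  6.2]
```

Call:
servo_tool:
  series:
    - [[0,0,-0.1,0,0,0,0],[-0.1,0,-0.2,0,0,0,0],[-0.2,0,-0.3,0,0,0,0],[-0.3,0,-0.4,0,0,0,0],[-0.4,0,-0.6,0,0,0,0],[-0.5,0,-0.7,0,0,0,0],[-0.5,0,-0.7,0,0,0,0],[-0.5,0,-0.7,0,0,0,0],[-0.5,0,-0.7,0,0,0,0]]
  grip_force: 50

```text
time_s: 18.83
tool_pos: [0.5051, -0.293, 0.2407]
tool_rot: [179.8, 39.9, 84.6]
force: [-1.4, 0.1, -2.5]
grip_width: 0.0275
grasp_force: 50.0
```

```bash
cat >> h.py <<'E'
UP=np.array([0,0,1.])
def held(pos,rot,foot,wyaw):
    """candle in tool frame: foot point, wick dir, 'down' dir at pickup"""
    r=R.from_euler("xyz",rot,degrees=True); w=np.array([np.cos(np.radians(wyaw)),np.sin(np.radians(wyaw)),0])
    return r.inv().apply(np.array(foot)-pos), r.inv().apply(w), r.inv().apply(-UP)
def stand(H,foot,hyaw):
    f,w,d=H; hh=np.array([np.cos(np.radians(hyaw)),np.sin(np.radians(hyaw)),0])
    A=np.c_[w,d,np.cross(w,d)]; B=np.c_[UP,hh,np.cross(UP,hh)]
    rr=R.from_matrix(B@np.linalg.inv(A)); return np.array(foot)-rr.apply(f),rr
HA=held([.5036,-.3127,-.0168],[179.9,40,84.8],[.4945,-.4150,.014],85.1)
E
python3 - <<'E'
from h import *
for h in(70,85,CY+90,115):
    P=stand(HA,cl(0,-.07,.010),h); print(h,np.round(P[0],3),np.round(P[1].as_euler("xyz",degrees=True)),[np.round(q).astype(int).tolist() for q in iks(*P,n=12)[:4]])
Z=np.array([0,0,1])
goal(([.53,-.22,.36],[180,0,85]),([.57,-.15,.33],stand(HA,[0,0,0],CY+90)[1]),stand(HA,cl(0,-.07,.09),CY+90),stand(HA,cl(0,-.07,.01),CY+90))
E
```

```text
70 [0.63  0.015 0.113] [-180.  -50.   70.] [[85, 58, -77, 102, 7, 59, -6], [35, 27, -5, 102, -48, 74, 35], [-10, 39, 54, 102, -73, 95, 47], [50, 29, -23, 102, -41, 69, 30]]
85 [0.622 0.017 0.113] [-180.  -50.   85.] [[75, 65, -77, 89, 13, 74, -1], [4, 40, 35, 89, -60, 97, 48], [53, 40, -33, 89, -26, 78, 28], [71, 55, -65, 89, -1, 73, 9]]
99.2 [0.614 0.017 0.113] [-180.  -50.   99.] [[30, 44, -7, 75, -34, 94, 40], [28, 43, -5, 76, -35, 94, 41], [54, 53, -48, 76, -9, 87, 23], [62, 63, -66, 76, 7, 87, 12]]
115 [0.606 0.014 0.113] [-180.  -50.  115.] [[19, 52, 4, 61, -34, 107, 49], [20, 51, 1, 61, -32, 106, 48], [52, 74, -77, 62, 23, 103, 14], [48, 64, -58, 61, 7, 101, 23]]
t 18.83 pos [ 0.5051 -0.293   0.2407] rot [179.8  39.9  84.6] q [-28.    4.9  30.4 104.3  38.5  77.  -13.8] w 0.0275 gf 50.0 F [-1.4  0.1 -2.5]
[-0.064, 0.061, -0.465] [0.0, 0.222, -0.002] rows 6
[0.244, 0.112, 0.1] [0.035, 0.276, -0.073] rows 8
[-0.013, 0.236, 0.696] [0.0, 0.0, 0.0] rows 6
[-0.204, 0.001, 0.171] [0.0, 0.0, 0.0] rows 2
```

Call:
servo_tool:
  series:
    - [[-0.06,0.06,-0.465,0,0.222,-0.002,0],[-0.06,0.06,-0.465,0,0.222,-0.002,0],[-0.06,0.06,-0.465,0,0.222,-0.002,0],[-0.06,0.06,-0.465,0,0.222,-0.002,0],[-0.06,0.06,-0.465,0,0.222,-0.002,0],[-0.06,0.06,-0.465,0,0.222,-0.002,0],[-0.06,0.06,-0.465,0,0.222,-0.002,0],[-0.06,0.06,-0.465,0,0.222,-0.002,0],[-0.06,0.06,-0.465,0,0.222,-0.002,0]]

```text
time_s: 19.58
tool_pos: [0.5293, -0.2177, 0.356]
tool_rot: [-179.7, 0.1, 85.2]
force: [0.2, 0.1, -1.1]
grip_width: 0.0271
grasp_force: 50.0
```

Call:
servo_tool:
  series:
    - [[0.244,0.112,0.1,0.035,0.276,-0.073,0],[0.244,0.112,0.1,0.035,0.276,-0.073,0],[0.244,0.112,0.1,0.035,0.276,-0.073,0],[0.244,0.112,0.1,0.035,0.276,-0.073,0],[0.244,0.112,0.1,0.035,0.276,-0.073,0],[0.244,0.112,0.1,0.035,0.276,-0.073,0],[0.244,0.112,0.1,0.035,0.276,-0.073,0],[0.244,0.112,0.1,0.035,0.276,-0.073,0],[0.244,0.112,0.1,0.035,0.276,-0.073,0],[0.244,0.112,0.1,0.035,0.276,-0.073,0],[0.244,0.112,0.1,0.035,0.276,-0.073,0]]

```text
time_s: 20.5
tool_pos: [0.5691, -0.1483, 0.3271]
tool_rot: [-179.4, -50.0, 98.8]
force: [-0.0, -0.2, -1.2]
grip_width: 0.0276
grasp_force: 50.0
```

```bash
cat >> h.py <<'E'
def axis(lo,hi,fn=None,d=.06,c=None):
    """fit axis of ivory candle in scene camera within world box lo..hi"""
    c=cam("scene") if c is None else c; P=cloud(c); f=c["frame"].astype(int)
    m=np.all((P>lo)&(P<hi),-1)&(f[...,0]>f[...,2]+8)&(f[...,0]>90)&(c["depth"]>0)
    q=P[m]; 
    if fn: cv2.imwrite("pics/"+fn,cv2.resize(c["frame"][60:300,150:450,::-1],None,fx=2.4,fy=2.4))
    zs=q[:,2]; out=[]
    for a in np.arange(lo[2],hi[2],.01):
        s=q[(zs>=a)&(zs<a+.01)]
        if len(s)>5: out.append([np.median(s[:,0]),(np.percentile(s[:,1],5)+np.percentile(s[:,1],95))/2,a+.005,len(s)])
    out=np.array(out); print(len(q)); 
    if len(out)>3: print("slopes x,y per z (deg)",np.degrees(np.polyfit(out[:,2],out[:,0],1)[0]),np.degrees(np.polyfit(out[:,2],out[:,1],1)[0])); print(np.round(out,4))
E
python3 - <<'E'
from h import *
goal(stand(HA,cl(0,-.07,.09),CY+90),stand(HA,cl(0,-.07,.01),CY+90))
o=get_obs(); P,r=o["tool_pos"],R.from_euler("xyz",o["tool_rot"],degrees=True)
ft=P+r.apply(HA[0]); print("foot",ft,"wick",r.apply(HA[1]))
axis(ft-[.05,.05,.01],ft+[.05,.05,.2],"s6.png")
E
```

```text
t 20.5 pos [ 0.5691 -0.1483  0.3271] rot [-179.4  -50.    98.8] q [ 34.9  33.7  -1.   62.  -38.2 117.6  35.1] w 0.0276 gf 50.0 F [-0.  -0.2 -1.2]
[-0.009, 0.24, 0.684] [-0.001, -0.0, 0.0] rows 6
[-0.204, 0.001, 0.171] [0.0, 0.0, 0.0] rows 2
foot [ 0.57352224 -0.17878772  0.2243408 ] wick [2.18697574e-03 1.23950577e-05 9.99997608e-01]
1268
slopes x,y per z (deg) -1.3253280349049281 -1.9390735708305147
[[  0.5858  -0.1766   0.2293  45.    ]
 [  0.5868  -0.177    0.2393  56.    ]
 [  0.5865  -0.1768   0.2493  61.    ]
 [  0.5866  -0.1769   0.2593  62.    ]
 [  0.5867  -0.1772   0.2693  64.    ]
 [  0.5866  -0.1768   0.2793  69.    ]
 [  0.5867  -0.1771   0.2893  66.    ]
 [  0.5865  -0.1772   0.2993  70.    ]
 [  0.5873  -0.177    0.3093  75.    ]
 [  0.5869  -0.1774   0.3193  75.    ]
 [  0.5872  -0.1769   0.3293  74.    ]
 [  0.5868  -0.1727   0.3393  54.    ]
 [  0.5828  -0.1685   0.3493  27.    ]
 [  0.5823  -0.1673   0.3593  18.    ]
 [  0.5871  -0.1752   0.3693  61.    ]
 [  0.5874  -0.1775   0.3793  97.    ]
 [  0.587   -0.1849   0.3893 102.    ]
 [  0.5823  -0.1792   0.3993 153.    ]
 [  0.5771  -0.1986   0.4093  34.    ]]
```

View pics/s6.png

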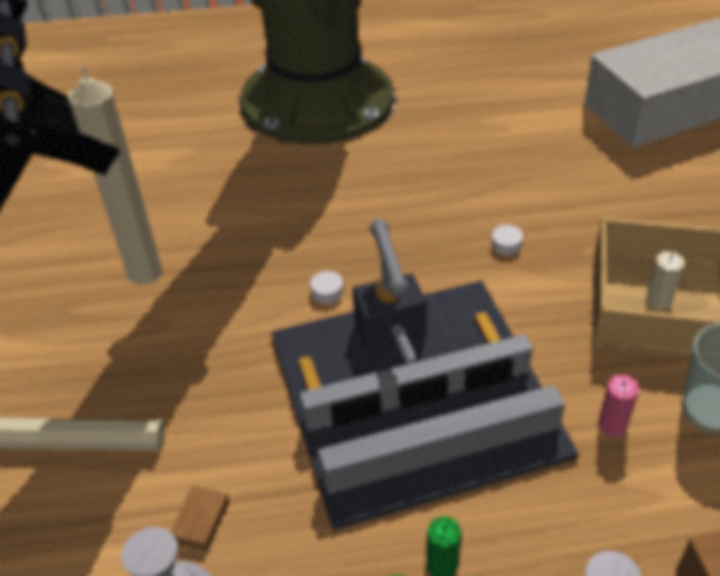

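Call:
servo_tool:
  series:
    - [[-0.009,0.24,0.684,-0.001,0,0,0],[-0.009,0.24,0.684,-0.001,0,0,0],[-0.009,0.24,0.684,-0.001,0,0,0],[-0.009,0.24,0.684,-0.001,0,0,0],[-0.009,0.24,0.684,-0.001,0,0,0],[-0.009,0.24,0.684,-0.001,0,0,0],[-0.009,0.24,0.684,-0.001,0,0,0],[-0.009,0.24,0.684,-0.001,0,0,0],[-0.009,0.24,0.684,-0.001,0,0,0]]

```text
time_s: 21.3
tool_pos: [0.6152, 0.0137, 0.1944]
tool_rot: [-179.8, -49.7, 98.8]
force: [1.0, -1.1, -0.5]
grip_width: 0.0272
grasp_force: 50.0
```

```bash
python3 - <<'E'
from h import *
goal(stand(HA,cl(0,-.07,.015),CY+90),stand(HA,cl(0,-.07,.01),CY+90))
o=get_obs(); P,r=o["tool_pos"],R.from_euler("xyz",o["tool_rot"],degrees=True)
ft=P+r.apply(HA[0]); print("foot",ft,"wick",r.apply(HA[1]),"want",cl(0,-.07))
axis(ft-[.05,.05,.01],ft+[.05,.05,.1])
c=cam("top");pickle.dump(c,open("top2.pkl","wb"))
E
```

```text
t 21.3 pos [0.6152 0.0137 0.1944] rot [-179.8  -49.7   98.8] q [ 24.7  32.2  -4.3  79.4 -39.6  96.3  35. ] w 0.0272 gf 50.0 F [ 1.  -1.1 -0.5]
[-0.189, -0.001, 0.173] [0.001, 0.002, 0.0] rows 2
[-0.013, 0.0, 0.011] [0.0, 0.0, 0.0] rows 1
foot [ 0.62005032 -0.01725718  0.09183253] wick [-0.00287719  0.0051056   0.99998283] want [ 0.61889168 -0.01389954  0.        ]
385
slopes x,y per z (deg) 0.45436672932498723 0.13561084574000493
[[ 6.329e-01 -1.800e-02  9.680e-02  2.600e+01]
 [ 6.319e-01 -1.820e-02  1.068e-01  3.600e+01]
 [ 6.327e-01 -1.740e-02  1.168e-01  3.800e+01]
 [ 6.326e-01 -1.700e-02  1.268e-01  4.100e+01]
 [ 6.332e-01 -1.880e-02  1.368e-01  3.400e+01]
 [ 6.332e-01 -1.870e-02  1.468e-01  4.000e+01]
 [ 6.330e-01 -1.780e-02  1.568e-01  3.900e+01]
 [ 6.329e-01 -1.780e-02  1.668e-01  4.600e+01]
 [ 6.328e-01 -1.800e-02  1.768e-01  4.100e+01]
 [ 6.334e-01 -1.730e-02  1.868e-01  4.400e+01]]
```

Call:
servo_tool:
  series:
    - [[-0.05,-0.001,0.046,0.001,0.002,0,0],[-0.1,-0.001,0.09,0.001,0.002,0,0],[-0.15,-0.001,0.137,0.001,0.002,0,0],[-0.189,-0.001,0.173,0.001,0.002,0,0],[-0.189,-0.001,0.173,0.001,0.002,0,0],[-0.192,-0.001,0.175,0.001,0.002,0,0],[-0.195,-0.001,0.178,0.001,0.002,0,0],[-0.198,-0.001,0.181,0.001,0.002,0,0],[-0.198,-0.001,0.181,0.001,0.002,0,0],[-0.198,-0.001,0.181,0.001,0.002,0,0]]

```text
time_s: 22.23
tool_pos: [0.6139, 0.0185, 0.1137]
tool_rot: [-179.6, -50.2, 98.9]
force: [-0.2, -0.3, -0.4]
grip_width: 0.0273
grasp_force: 50.0
```

```bash
python3 - <<'E'
from h import *
goal(stand(HA,cl(0,-.07,.01),CY+90))
o=get_obs(); P,r=o["tool_pos"],R.from_euler("xyz",o["tool_rot"],degrees=True)
ft=P+r.apply(HA[0]); print("foot",ft,"wick",r.apply(HA[1]),"want",cl(0,-.07))
E
```

```text
t 22.23 pos [0.6139 0.0185 0.1137] rot [-179.6  -50.2   98.9] q [ 24.7  36.6  -4.6  82.8 -39.2  90.7  39.8] w 0.0273 gf 50.0 F [-0.2 -0.3 -0.4]
[-0.007, 0.0, -0.003] [-0.0, -0.001, 0.0] rows 1
foot [ 0.61848855 -0.01154914  0.01087384] wick [ 6.76695874e-04 -4.03036721e-03  9.99991649e-01] want [ 0.61889168 -0.01389954  0.        ]
```

Call:
servo_tool:
  series:
    - [[-0.0013,0,0.001,0,0,0,0],[-0.0026,0,0.002,0,0,0,0],[-0.0026,0,0.002,0,0,0,0],[-0.004,0,0.003,0,0,0,0],[-0.004,0,0.003,0,0,0,0],[-0.004,0,0.003,0,0,0,0]]

```text
time_s: 22.73
tool_pos: [0.6136, 0.0186, 0.1116]
tool_rot: [-179.5, -50.3, 98.8]
force: [-0.8, 0.4, -1.9]
grip_width: 0.0274
grasp_force: 50.0
```

```bash
python3 - <<'E'
from h import *
goal()
o=get_obs(); P,r=o["tool_pos"],R.from_euler("xyz",o["tool_rot"],degrees=True)
ft=P+r.apply(HA[0]); print("foot",ft,"wick",r.apply(HA[1]),"want",cl(0,-.07))
axis(ft-[.05,.05,-.045],ft+[.05,.05,.2])
E
```

```text
t 22.73 pos [0.6136 0.0186 0.1116] rot [-179.5  -50.3   98.8] q [ 24.7  36.7  -4.6  82.8 -39.2  90.6  39.9] w 0.0274 gf 50.0 F [-0.8  0.4 -1.9]
foot [ 0.61807639 -0.01136357  0.008762  ] wick [ 0.00179465 -0.00462729  0.99998768] want [ 0.61889168 -0.01389954  0.        ]
460
slopes x,y per z (deg) -1.5748264132633905 -1.0200549116606856
[[ 6.308e-01 -1.230e-02  5.880e-02  3.100e+01]
 [ 6.308e-01 -1.150e-02  6.880e-02  3.000e+01]
 [ 6.310e-01 -1.330e-02  7.880e-02  3.300e+01]
 [ 6.307e-01 -1.260e-02  8.880e-02  2.900e+01]
 [ 6.316e-01 -1.090e-02  9.880e-02  2.900e+01]
 [ 6.317e-01 -9.900e-03  1.088e-01  3.600e+01]
 [ 6.321e-01 -7.800e-03  1.188e-01  1.600e+01]
 [ 6.308e-01 -8.900e-03  1.488e-01  1.100e+01]
 [ 6.315e-01 -1.300e-02  1.588e-01  4.500e+01]
 [ 6.312e-01 -1.350e-02  1.688e-01  4.100e+01]
 [ 6.283e-01 -1.980e-02  1.788e-01  8.700e+01]
 [ 6.236e-01 -1.110e-02  1.888e-01  6.800e+01]]
```

Call:
servo_tool:
  series:
    - [[-0.0013,0,0.001,0,0,0,0],[-0.0026,0,0.002,0,0,0,0],[-0.0026,0,0.002,0,0,0,0],[-0.0026,0,0.002,0,0,0,0]]

```text
time_s: 23.12
tool_pos: [0.6137, 0.0188, 0.1115]
tool_rot: [-179.6, -50.3, 98.9]
force: [-0.5, -0.6, 5.7]
grip_width: 0.0274
grasp_force: 50.0
```

Call:
servo_tool:
  series:
    - [[-0.0013,0,0.001,0,0,0,0],[-0.0026,0,0.002,0,0,0,0],[-0.0026,0,0.002,0,0,0,0],[-0.0026,0,0.002,0,0,0,0]]

```text
time_s: 23.45
tool_pos: [0.6137, 0.019, 0.1115]
tool_rot: [-179.6, -50.4, 99.0]
force: [-1.3, -0.3, 7.5]
grip_width: 0.0273
grasp_force: 50.0
```

Call:
servo_tool:
  series:
    - [[0.002,0,-0.0015,0,0,0,0],[0.002,0,-0.0015,0,0,0,0],[0.002,0,-0.0015,0,0,0,0.36],[0.002,0,-0.0015,0,0,0,0.4],[0.002,0,-0.0015,0,0,0,0.5],[0.002,0,-0.0015,0,0,0,0.6],[0.002,0,-0.0015,0,0,0,0.6],[0.002,0,-0.0015,0,0,0,0.6],[0.002,0,-0.0015,0,0,0,0.6]]

```text
time_s: 24.2
tool_pos: [0.6135, 0.0185, 0.1101]
tool_rot: [-179.5, -50.3, 98.8]
force: [-0.4, -0.3, -0.5]
grip_width: 0.0512
grasp_force: 0.0
```

```bash
python3 - <<'E'
from h import *
goal()
ft=cl(0,-.07); axis(ft+[-.05,-.05,.055],ft+[.05,.05,.2],"s7.png")
E
```

```text
t 24.2 pos [0.6135 0.0185 0.1101] rot [-179.5  -50.3   98.8] q [ 24.7  36.8  -4.6  82.9 -39.1  90.5  40. ] w 0.0512 gf 0.0 F [-0.4 -0.3 -0.5]
461
slopes x,y per z (deg) -1.925626207922038 -0.3691761461937095
[[ 6.301e-01 -1.220e-02  6.000e-02  3.100e+01]
 [ 6.308e-01 -1.240e-02  7.000e-02  2.900e+01]
 [ 6.304e-01 -1.140e-02  8.000e-02  3.500e+01]
 [ 6.305e-01 -1.160e-02  9.000e-02  3.200e+01]
 [ 6.311e-01 -8.100e-03  1.000e-01  1.700e+01]
 [ 6.307e-01 -1.240e-02  1.400e-01  3.000e+01]
 [ 6.309e-01 -1.240e-02  1.500e-01  4.300e+01]
 [ 6.306e-01 -1.330e-02  1.600e-01  5.000e+01]
 [ 6.305e-01 -1.340e-02  1.700e-01  4.300e+01]
 [ 6.267e-01 -1.120e-02  1.800e-01  9.200e+01]
 [ 6.217e-01 -1.130e-02  1.900e-01  5.200e+01]]
```

View pics/s7.png

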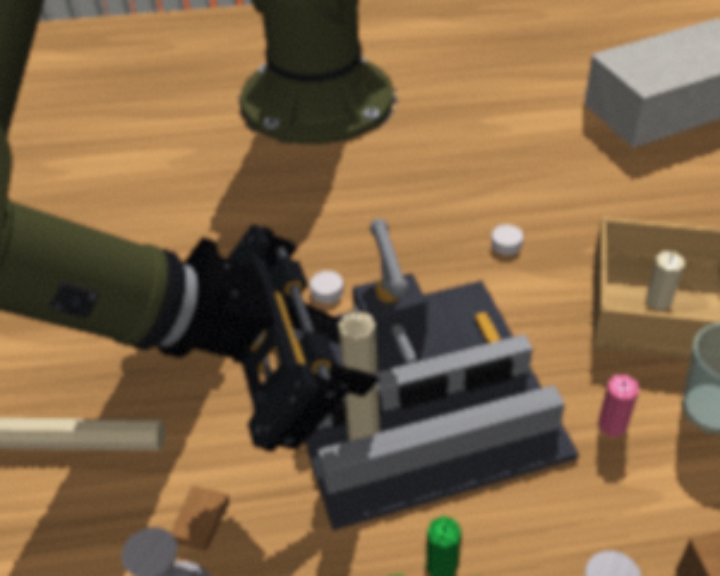

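```bash
cat >> h.py <<'E'
wB=79.7-180; wv=np.array([np.cos(np.radians(wB)),np.sin(np.radians(wB))]); footB=np.array([.5800,-.2095]); cB=footB+.085*wv
back=lambda P,d:(P[0]-d*P[1].apply([0,0,1]),P[1])
E
python3 - <<'E'
from h import *
pb=pick(cB,wB,.13,40,-1,g=.005); hv=back(pb,.12)
print(np.round(hv[0],3),np.round(pb[0],3),[np.round(q).astype(int).tolist() for q in iks(*pb,n=12)[:4]])
o=get_obs(); cur=(o["tool_pos"],R.from_euler("xyz",o["tool_rot"],degrees=True)); b=back(cur,.2)
print(b[0])
goal(b,hv,pb)
E
```

```text
[ 0.548 -0.387  0.074] [ 0.562 -0.311 -0.018] [[84, 79, -77, 69, 35, 90, 9], [47, 53, 2, 68, -31, 89, 48], [37, 54, 20, 69, -43, 93, 54], [37, 53, 19, 69, -42, 93, 54]]
[ 0.6388277  -0.13320278  0.23799769]
t 24.25 pos [0.6135 0.0185 0.1102] rot [-179.5  -50.3   98.8] q [ 24.7  36.8  -4.6  82.9 -39.1  90.5  40. ] w 0.0511 gf 0.0 F [ 0.6 -0.9  0.6]
[0.0, 0.0, -0.667] [0.0, 0.0, 0.0] rows 5
[-0.925, -0.432, -0.253] [-0.078, -0.056, 0.075] rows 8
[0.0, 0.0, 0.4] [0.0, 0.0, 0.0] rows 3
```

Call:
servo_tool:
  series:
    - [[0,0,-0.1,0,0,0,0.6],[0,0,-0.2,0,0,0,0.6],[0,0,-0.33,0,0,0,0.6],[0,0,-0.46,0,0,0,0.6],[0,0,-0.6,0,0,0,0.6],[0,0,-0.667,0,0,0,0.6],[0,0,-0.667,0,0,0,0.6],[0,0,-0.667,0,0,0,0.6],[0,0,-0.667,0,0,0,0.6]]

```text
time_s: 25.0
tool_pos: [0.6386, -0.1321, 0.2373]
tool_rot: [-179.4, -50.4, 98.8]
force: [1.1, -0.3, 0.1]
grip_width: 0.052
grasp_force: 0.0
```

Call:
servo_tool:
  series:
    - [[-0.925,-0.432,-0.253,-0.078,-0.056,0.075,0.6],[-0.925,-0.432,-0.253,-0.078,-0.056,0.075,0.6],[-0.925,-0.432,-0.253,-0.078,-0.056,0.075,0.6],[-0.925,-0.432,-0.253,-0.078,-0.056,0.075,0.6],[-0.925,-0.432,-0.253,-0.078,-0.056,0.075,0.6],[-0.925,-0.432,-0.253,-0.078,-0.056,0.075,0.6],[-0.925,-0.432,-0.253,-0.078,-0.056,0.075,0.6],[-0.925,-0.432,-0.253,-0.078,-0.056,0.075,0.6],[-0.925,-0.432,-0.253,-0.078,-0.056,0.075,0.6],[-0.925,-0.432,-0.253,-0.078,-0.056,0.075,0.6],[-0.925,-0.432,-0.253,-0.078,-0.056,0.075,0.6]]

```text
time_s: 25.92
tool_pos: [0.549, -0.3841, 0.0742]
tool_rot: [179.9, -40.2, 79.9]
force: [0.5, -0.8, 0.7]
grip_width: 0.0524
grasp_force: 0.0
```

```bash
python3 - <<'E'
from h import *
pb=pick(cB,wB,.13,40,-1,g=.005)
goal(pb)
p,f=wrist()
m=(p[...,2]>.018)&(p[...,2]<.04)&(p[...,0]>.48)&(p[...,0]<.64)&(p[...,1]<-.17)&(p[...,1]>-.45)
n,l,st,_=cv2.connectedComponentsWithStats(m.astype(np.uint8))
for i in range(1,n):
    if st[i,4]>150:
        r=cv2.minAreaRect((p[l==i][:,:2]*1000).astype(np.float32)); print(st[i],np.round(r[0],1),np.round(r[1],1),round(r[2],1),np.nanpercentile(p[l==i][:,2],95))
ft=cl(0,-.07); axis(ft+[-.05,-.05,.055],ft+[.05,.05,.2])
E
```

```text
t 25.92 pos [ 0.549  -0.3841  0.0742] rot [179.9 -40.2  79.9] q [ 45.9  46.4   7.4  65.5 -34.2  97.4  46.7] w 0.0524 gf 0.0 F [ 0.5 -0.8  0.7]
[-0.01, -0.002, 0.395] [-0.0, -0.001, 0.001] rows 3
[ 298   81   33  163 4509] [ 564.1 -297.2] [180.6  28.5] 79.7 0.02852704886260475
528
slopes x,y per z (deg) -2.1537890090450538 0.431423845949869
[[ 6.317e-01 -1.310e-02  6.000e-02  2.500e+01]
 [ 6.311e-01 -1.270e-02  7.000e-02  2.900e+01]
 [ 6.310e-01 -1.240e-02  8.000e-02  2.900e+01]
 [ 6.307e-01 -1.450e-02  9.000e-02  2.900e+01]
 [ 6.306e-01 -1.370e-02  1.000e-01  3.600e+01]
 [ 6.305e-01 -1.180e-02  1.100e-01  3.200e+01]
 [ 6.311e-01 -1.330e-02  1.200e-01  2.800e+01]
 [ 6.309e-01 -1.340e-02  1.300e-01  3.400e+01]
 [ 6.312e-01 -1.300e-02  1.400e-01  3.600e+01]
 [ 6.309e-01 -1.270e-02  1.500e-01  3.200e+01]
 [ 6.310e-01 -1.410e-02  1.600e-01  3.700e+01]
 [ 6.309e-01 -1.400e-02  1.700e-01  3.900e+01]
 [ 6.269e-01 -1.120e-02  1.800e-01  8.600e+01]
 [ 6.216e-01 -1.100e-02  1.900e-01  5.500e+01]]
```

Call:
servo_tool:
  series:
    - [[-0.01,-0.001,0.1,0,0,0,0.6],[-0.01,-0.001,0.2,0,0,0,0.6],[-0.01,-0.001,0.3,0,0,0,0.6],[-0.01,-0.001,0.36,0,0,0,0.6],[-0.01,-0.001,0.393,0,0,0,0.6],[-0.01,-0.001,0.393,0,0,0,0.6],[-0.01,-0.001,0.393,0,0,0,0],[-0.01,-0.001,0.393,0,0,0,0],[-0.01,-0.001,0.393,0,0,0,0],[-0.01,-0.001,0.393,0,0,0,0],[-0.01,-0.001,0.393,0,0,0,0],[-0.01,-0.001,0.393,0,0,0,0]]
  grip_force: 50

```text
time_s: 27.02
tool_pos: [0.5607, -0.3157, -0.0175]
tool_rot: [179.9, -40.0, 79.8]
force: [-0.2, -1.8, 2.3]
grip_width: 0.0276
grasp_force: 50.0
```

Call:
servo_tool:
  series:
    - [[0,0,0,0,0,0,0],[0,0,0,0,0,0,0],[0,0,0,0,0,0,0],[0,0,0,0,0,0,0]]

```text
time_s: 27.35
tool_pos: [0.5608, -0.3153, -0.0175]
tool_rot: [179.9, -40.0, 79.8]
force: [-0.2, -3.9, 5.1]
grip_width: 0.0274
grasp_force: 50.0
```

```bash
python3 - <<'E'
from h import *
o=get_obs()
HB=held(o["tool_pos"],o["tool_rot"],[.580,-.2088,.014],79.7-180)
pickle.dump(HB,open("HB.pkl","wb"))
Z=stand(HB,[0,0,0],CY-90)[1]
for y in(.07,):
    P=stand(HB,cl(0,y,.009),CY-90); print(np.round(P[0],3),np.round(P[1].as_euler("xyz",degrees=True)),[np.round(q).astype(int).tolist() for q in iks(*P,n=16)[:5]])
goal(([.55,-.28,.30],[180,-20,80]),([.55,-.10,.40],[180,10,85]),([.60,.10,.36],Z),stand(HB,cl(0,.07,.1),CY-90))
E
```

```text
[0.602 0.093 0.117] [-180.   50.   99.] [[-85, 60, 69, 85, -6, 79, -13], [-34, 38, -12, 85, 47, 93, -50], [-29, 38, -20, 86, 50, 95, -52], [-32, 38, -15, 85, 48, 94, -50], [-40, 37, -5, 86, 43, 90, -48]]
t 27.35 pos [ 0.5608 -0.3153 -0.0175] rot [179.9 -40.   79.8] q [ 42.3  46.4   5.9  76.8 -35.3  85.5  49.1] w 0.0274 gf 50.0 F [-0.2 -3.9  5.1]
[0.764, -0.055, -0.741] [0.001, -0.111, -0.001] rows 8
[0.669, -0.104, -0.111] [0.002, -0.167, -0.028] rows 5
[0.691, 0.108, 0.013] [-0.04, -0.221, -0.07] rows 6
[0.373, 0.002, 0.343] [0.0, 0.0, 0.0] rows 4
```

Call:
servo_tool:
  series:
    - [[0.06,0,-0.08,0,0,0,0],[0.13,0,-0.15,0,0,0,0],[0.2,0,-0.24,0,0,0,0],[0.3,0,-0.35,0,0,0,0],[0.764,-0.055,-0.741,0.001,-0.111,-0.001,0],[0.764,-0.055,-0.741,0.001,-0.111,-0.001,0],[0.764,-0.055,-0.741,0.001,-0.111,-0.001,0],[0.764,-0.055,-0.741,0.001,-0.111,-0.001,0],[0.764,-0.055,-0.741,0.001,-0.111,-0.001,0],[0.764,-0.055,-0.741,0.001,-0.111,-0.001,0],[0.764,-0.055,-0.741,0.001,-0.111,-0.001,0]]

```text
time_s: 28.27
tool_pos: [0.5502, -0.2789, 0.2997]
tool_rot: [180.0, -20.0, 80.1]
force: [0.3, -0.7, -2.6]
grip_width: 0.0275
grasp_force: 50.0
```

Call:
servo_tool:
  series:
    - [[0.669,-0.104,-0.111,0.002,-0.167,-0.028,0],[0.669,-0.104,-0.111,0.002,-0.167,-0.028,0],[0.669,-0.104,-0.111,0.002,-0.167,-0.028,0],[0.669,-0.104,-0.111,0.002,-0.167,-0.028,0],[0.669,-0.104,-0.111,0.002,-0.167,-0.028,0],[0.669,-0.104,-0.111,0.002,-0.167,-0.028,0],[0.669,-0.104,-0.111,0.002,-0.167,-0.028,0],[0.669,-0.104,-0.111,0.002,-0.167,-0.028,0],[0.669,-0.104,-0.111,0.002,-0.167,-0.028,0]]

```text
time_s: 29.02
tool_pos: [0.5493, -0.1025, 0.3969]
tool_rot: [-179.8, 10.1, 84.8]
force: [-0.3, 0.4, -1.5]
grip_width: 0.0275
grasp_force: 50.0
```

Call:
servo_tool:
  series:
    - [[0.691,0.108,0.013,-0.04,-0.221,-0.07,0],[0.691,0.108,0.013,-0.04,-0.221,-0.07,0],[0.691,0.108,0.013,-0.04,-0.221,-0.07,0],[0.691,0.108,0.013,-0.04,-0.221,-0.07,0],[0.691,0.108,0.013,-0.04,-0.221,-0.07,0],[0.691,0.108,0.013,-0.04,-0.221,-0.07,0],[0.691,0.108,0.013,-0.04,-0.221,-0.07,0],[0.691,0.108,0.013,-0.04,-0.221,-0.07,0],[0.691,0.108,0.013,-0.04,-0.221,-0.07,0],[0.691,0.108,0.013,-0.04,-0.221,-0.07,0]]

```text
time_s: 29.85
tool_pos: [0.6009, 0.0963, 0.3613]
tool_rot: [179.8, 50.0, 98.6]
force: [-0.7, -0.2, -0.8]
grip_width: 0.0274
grasp_force: 50.0
```

```bash
python3 - <<'E'
from h import *
HB=pickle.load(open("HB.pkl","rb"))
goal(stand(HB,cl(0,.07,.1),CY-90),stand(HB,cl(0,.07,.01),CY-90))
o=get_obs(); P,r=o["tool_pos"],R.from_euler("xyz",o["tool_rot"],degrees=True)
ft=P+r.apply(HB[0]); print("foot",ft,"wick",r.apply(HB[1]))
axis(ft-[.05,.04,.01],ft+[.05,.04,.13],"s8.png")
E
```

```text
t 29.85 pos [0.6009 0.0963 0.3613] rot [179.8  50.   98.6] q [-27.6  22.7 -15.   74.4  48.8 110.2 -27.8] w 0.0274 gf 50.0 F [-0.7 -0.2 -0.8]
[0.384, -0.0, 0.336] [-0.001, -0.0, -0.002] rows 4
[0.23, 0.0, 0.193] [0.0, 0.0, 0.0] rows 3
foot [0.59625705 0.12758576 0.2530488 ] wick [-2.73383258e-03 -7.94216247e-04  9.99995948e-01]
875
slopes x,y per z (deg) -0.12004926124392237 -0.7310990886110839
[[ 0.6085  0.1272  0.258  55.    ]
 [ 0.6088  0.1264  0.268  63.    ]
 [ 0.6089  0.1271  0.278  57.    ]
 [ 0.6085  0.1267  0.288  64.    ]
 [ 0.6085  0.1268  0.298  66.    ]
 [ 0.6091  0.1271  0.308  62.    ]
 [ 0.6087  0.1275  0.318  66.    ]
 [ 0.6089  0.1271  0.328  71.    ]
 [ 0.6085  0.1272  0.338  77.    ]
 [ 0.6087  0.1272  0.348  73.    ]
 [ 0.6084  0.1272  0.358  82.    ]
 [ 0.6087  0.1259  0.368  71.    ]
 [ 0.6081  0.1233  0.378  68.    ]]
```

Call:
servo_tool:
  series:
    - [[0.1,0,0.084,-0.001,0,-0.002,0],[0.2,0,0.168,-0.001,0,-0.002,0],[0.3,0,0.25,-0.001,0,-0.002,0],[0.384,0,0.336,-0.001,0,-0.002,0],[0.384,0,0.336,-0.001,0,-0.002,0],[0.384,0,0.336,-0.001,0,-0.002,0],[0.384,0,0.336,-0.001,0,-0.002,0]]

```text
time_s: 30.48
tool_pos: [0.6019, 0.0962, 0.2101]
tool_rot: [179.9, 50.0, 99.3]
force: [1.3, 0.3, -0.5]
grip_width: 0.0271
grasp_force: 50.0
```

```bash
python3 - <<'E'
from h import *
HB=pickle.load(open("HB.pkl","rb"))
goal(stand(HB,cl(0,.07,.014),CY-90),stand(HB,cl(0,.07,.01),CY-90))
o=get_obs(); P,r=o["tool_pos"],R.from_euler("xyz",o["tool_rot"],degrees=True)
ft=P+r.apply(HB[0]); print("foot",ft,"wick",r.apply(HB[1]),"want",cl(0,.07))
E
```

```text
t 30.48 pos [0.6019 0.0962 0.2101] rot [179.9  50.   99.3] q [-27.   27.3 -15.4  85.7  47.5  99.  -39. ] w 0.0271 gf 50.0 F [ 1.3  0.3 -0.5]
[0.218, -0.003, 0.196] [0.001, -0.0, 0.0] rows 3
[0.01, 0.0, 0.009] [0.0, 0.0, 0.0] rows 1
foot [0.59683529 0.12736072 0.10190074] wick [-1.66017328e-03 -9.03955409e-04  9.99998213e-01] want [0.59650832 0.12429954 0.        ]
```

Call:
servo_tool:
  series:
    - [[0.08,-0.001,0.07,0.001,0,0,0],[0.16,-0.002,0.14,0.001,0,0,0],[0.218,-0.003,0.196,0.001,0,0,0],[0.218,-0.003,0.196,0.001,0,0,0],[0.221,-0.003,0.199,0.001,0,0,0],[0.225,-0.003,0.202,0.001,0,0,0],[0.228,-0.003,0.205,0.001,0,0,0],[0.228,-0.003,0.205,0.001,0,0,0],[0.228,-0.003,0.205,0.001,0,0,0]]

```text
time_s: 31.23
tool_pos: [0.6014, 0.0943, 0.1179]
tool_rot: [-180.0, 50.0, 99.5]
force: [-0.1, 0.7, 5.6]
grip_width: 0.027
grasp_force: 50.0
```

Call:
servo_tool:
  series:
    - [[0.0013,0,0.001,0,0,0,0],[0.0026,0,0.002,0,0,0,0],[0.0026,0,0.002,0,0,0,0],[0.0026,0,0.002,0,0,0,0]]

```text
time_s: 31.57
tool_pos: [0.6015, 0.0942, 0.1179]
tool_rot: [180.0, 50.1, 99.4]
force: [-0.2, 1.6, 7.4]
grip_width: 0.0273
grasp_force: 50.0
```

Call:
servo_tool:
  series:
    - [[0.0013,0,0.001,0,0,0,0],[0.0026,0,0.002,0,0,0,0],[0.0026,0,0.002,0,0,0,0],[0.0026,0,0.002,0,0,0,0]]

```text
time_s: 31.9
tool_pos: [0.6016, 0.0941, 0.1179]
tool_rot: [179.9, 50.1, 99.4]
force: [-0.4, 2.3, 11.4]
grip_width: 0.0275
grasp_force: 50.0
```

Call:
servo_tool:
  series:
    - [[-0.004,0,-0.003,0,0,0,0],[-0.004,0,-0.003,0,0,0,0],[-0.004,0,-0.003,0,0,0,0],[-0.004,0,-0.003,0,0,0,0.36],[-0.004,0,-0.003,0,0,0,0.4],[-0.004,0,-0.003,0,0,0,0.5],[-0.004,0,-0.003,0,0,0,0.6],[-0.004,0,-0.003,0,0,0,0.6],[-0.004,0,-0.003,0,0,0,0.6],[-0.004,0,-0.003,0,0,0,0.6]]

```text
time_s: 32.73
tool_pos: [0.5998, 0.0936, 0.1141]
tool_rot: [-179.5, 50.0, 99.8]
force: [0.2, 0.3, -0.1]
grip_width: 0.051
grasp_force: 0.0
```

Call:
servo_tool:
  series:
    - [[0,0,-0.1,0,0,0,0.6],[0,0,-0.2,0,0,0,0.6],[0,0,-0.33,0,0,0,0.6],[0,0,-0.46,0,0,0,0.6],[0,0,-0.6,0,0,0,0.6],[0,0,-0.667,0,0,0,0.6],[0,0,-0.667,0,0,0,0.6],[0,0,-0.667,0,0,0,0.6]]

```text
time_s: 33.4
tool_pos: [0.5753, 0.2464, 0.2429]
tool_rot: [-179.6, 49.9, 99.9]
force: [-0.6, -0.4, -1.2]
grip_width: 0.0524
grasp_force: 0.0
```

```bash
python3 - <<'E'
from h import *
c=cam("scene")
for y in(-.07,.07):
    ft=cl(0,y); axis(ft+[-.05,-.04,.055],ft+[.05,.04,.175],"s9.png",c=c)
box()
t=cam("top"); P=cloud(t); z=P[...,2]
m=(z>.108)&(z<.14); m[:,:285]=0;m[:,350:]=0;m[:205]=0;m[290:]=0
q=P[m]; r=cv2.minAreaRect((q[:,:2]*1000).astype(np.float32)); print("handle",r)
v=np.cov((q[:,:2]-q[:,:2].mean(0)).T); w,V=np.linalg.eigh(v); print(np.degrees(np.arctan2(V[1,1],V[0,1])), q[:,:2].mean(0), "axis exp",cl(-.135,0))
goal()
E
```

```text
425
slopes x,y per z (deg) -0.14938145901053315 -0.05131518440981835
[[ 6.309e-01 -1.210e-02  6.000e-02  3.600e+01]
 [ 6.305e-01 -1.280e-02  7.000e-02  3.000e+01]
 [ 6.312e-01 -1.200e-02  8.000e-02  2.700e+01]
 [ 6.308e-01 -1.310e-02  9.000e-02  3.700e+01]
 [ 6.308e-01 -1.300e-02  1.000e-01  2.700e+01]
 [ 6.307e-01 -1.230e-02  1.100e-01  3.900e+01]
 [ 6.307e-01 -1.210e-02  1.200e-01  3.200e+01]
 [ 6.307e-01 -1.230e-02  1.300e-01  3.800e+01]
 [ 6.309e-01 -1.200e-02  1.400e-01  3.900e+01]
 [ 6.304e-01 -1.220e-02  1.500e-01  3.900e+01]
 [ 6.308e-01 -1.300e-02  1.600e-01  4.200e+01]
 [ 6.304e-01 -1.280e-02  1.700e-01  3.900e+01]]
449
slopes x,y per z (deg) -0.3842745451408843 1.2830361885505903
[[ 0.6092  0.1231  0.06   27.    ]
 [ 0.6093  0.1249  0.07   30.    ]
 [ 0.6095  0.1249  0.08   29.    ]
 [ 0.6093  0.1239  0.09   40.    ]
 [ 0.608   0.124   0.1    35.    ]
 [ 0.6091  0.1241  0.11   31.    ]
 [ 0.609   0.1259  0.12   44.    ]
 [ 0.6087  0.1249  0.13   41.    ]
 [ 0.6086  0.1259  0.14   43.    ]
 [ 0.6089  0.1261  0.15   39.    ]
 [ 0.6089  0.1264  0.16   42.    ]
 [ 0.6083  0.1256  0.17   48.    ]]
box [479.8 342.2] [150.3 150.3] 72.0
handle ((474.76690673828125, 34.92053985595703), (107.27386474609375, 19.32282829284668), 3.0007433891296387)
-176.11388064182415 [0.47446839 0.03399378] axis exp [0.4744366  0.03361604 0.        ]
t 33.55 pos [0.5756 0.243  0.2419] rot [-179.4   50.1   99.8] q [-37.5  35.9 -17.3  69.6  46.  111.9 -42. ] w 0.0524 gf 0.0 F [-0.1  0.6  1.1]
```

View pics/s9.png

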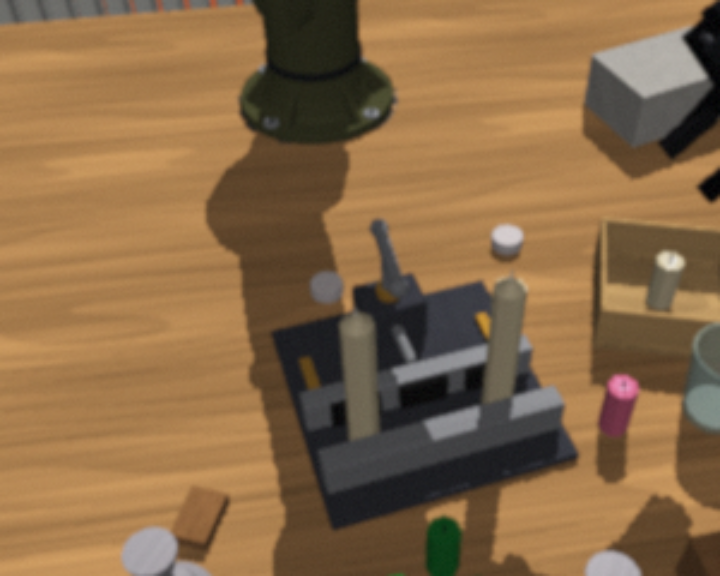

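```bash
python3 - <<'E'
from h import *
hd=cl(-.135,0); 
print(np.round(iks(*T([hd[0],hd[1],.108],[180,0,183.4]),n=10)[:4]),"\n",np.round(iks(*T([hd[0],hd[1],.108],[180,0,-46]),n=20)[:5]))
goal(([.50,.20,.36],[180,0,120]),T([hd[0],hd[1],.20],[180,0,183.4]),T([hd[0],hd[1],.108],[180,0,183.4]))
E
```

```text
[[-44.   4.  39. 115.  -3.  62.  89.]] 
 [[  62.   11.  -73.  114.   11.   64. -152.]
 [ -72.    8.   69.  115.   -8.   63. -135.]
 [ -25.    3.   19.  115.   -1.   62. -141.]
 [  -6.    3.    0.  114.   -0.   62. -142.]
 [ -50.    4.   45.  115.   -3.   62. -139.]]
t 33.55 pos [0.5756 0.243  0.2419] rot [-179.4   50.1   99.8] q [-37.5  35.9 -17.3  69.6  46.  111.9 -42. ] w 0.0524 gf 0.0 F [-0.1  0.6  1.1]
[-0.365, -0.275, -0.174] [-0.052, 0.275, -0.106] rows 8
[-0.438, -0.351, 0.657] [0.0, 0.0, -0.352] rows 9
[0.0, -0.0, 0.307] [0.0, 0.0, 0.0] rows 3
```

Call:
servo_tool:
  series:
    - [[-0.365,-0.275,-0.174,-0.052,0.275,-0.106,0.6],[-0.365,-0.275,-0.174,-0.052,0.275,-0.106,0.6],[-0.365,-0.275,-0.174,-0.052,0.275,-0.106,0.6],[-0.365,-0.275,-0.174,-0.052,0.275,-0.106,0.6],[-0.365,-0.275,-0.174,-0.052,0.275,-0.106,0.6],[-0.365,-0.275,-0.174,-0.052,0.275,-0.106,0.6],[-0.365,-0.275,-0.174,-0.052,0.275,-0.106,0.6],[-0.365,-0.275,-0.174,-0.052,0.275,-0.106,0.6],[-0.365,-0.275,-0.174,-0.052,0.275,-0.106,0.6],[-0.365,-0.275,-0.174,-0.052,0.275,-0.106,0.6],[-0.365,-0.275,-0.174,-0.052,0.275,-0.106,0.6]]

```text
time_s: 34.47
tool_pos: [0.4988, 0.2022, 0.3598]
tool_rot: [180.0, -0.0, 120.1]
force: [1.2, -0.2, -0.6]
grip_width: 0.0523
grasp_force: 0.0
```

Call:
servo_tool:
  series:
    - [[-0.438,-0.351,0,0,0,-0.352,0.6],[-0.438,-0.351,0,0,0,-0.352,0.6],[-0.438,-0.351,0,0,0,-0.352,0.6],[-0.438,-0.351,0,0,0,-0.352,0.6],[-0.438,-0.351,0.4,0,0,-0.352,0.6],[-0.438,-0.351,0.4,0,0,-0.352,0.6],[-0.438,-0.351,0.5,0,0,-0.352,0.6],[-0.438,-0.351,0.6,0,0,-0.352,0.6],[-0.438,-0.351,0.6,0,0,-0.352,0.6],[-0.438,-0.351,0.6,0,0,-0.352,0.6],[-0.438,-0.351,0.6,0,0,-0.352,0.6],[-0.438,-0.351,0.6,0,0,-0.352,0.6]]

```text
time_s: 35.47
tool_pos: [0.4742, 0.0374, 0.18]
tool_rot: [179.9, 0.0, -176.5]
force: [-0.2, 0.5, 1.0]
grip_width: 0.0522
grasp_force: 0.0
```

```bash
python3 - <<'E'
from h import *
hd=cl(-.135,0); 
p,f=wrist("w10.png")
m=(p[...,2]>.105)&(p[...,2]<.14)&(np.hypot(p[...,0]-hd[0],p[...,1]-hd[1])<.065)
q=p[m]; print("handle",cv2.minAreaRect((q[:,:2]*1000).astype(np.float32)),np.percentile(q[:,2],[50,95]),len(q))
goal(T([hd[0],hd[1],.108],[180,0,183.4]))
E
```

```text
handle ((472.7879943847656, 35.07134246826172), (107.72859191894531, 19.527359008789062), 4.077454566955566) [0.12623501 0.12777893] 1922
t 35.52 pos [0.4747 0.0371 0.1807] rot [ 1.799e+02  1.000e-01 -1.765e+02] q [  0.2  -2.4  -7.6 107.   -0.4  75.3  86.3] w 0.0522 gf 0.0 F [0.9 0.8 0.8]
[0.002, -0.012, 0.366] [0.001, 0.001, 0.0] rows 3
```

View pics/w10.png

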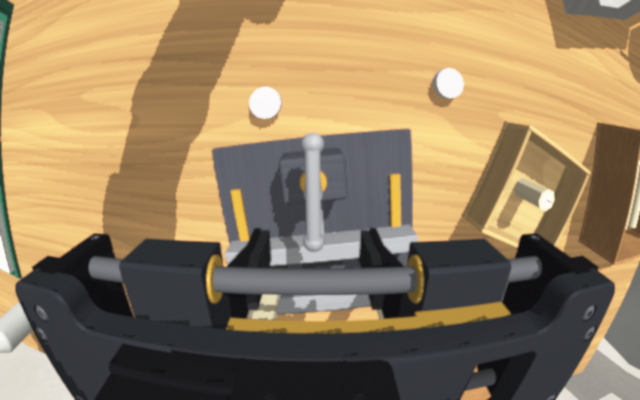

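Call:
servo_tool:
  series:
    - [[0.002,-0.01,0.1,0,0,0,0.6],[0.002,-0.01,0.2,0,0,0,0.6],[0.002,-0.01,0.3,0,0,0,0.6],[0.002,-0.01,0.366,0,0,0,0.6],[0.002,-0.01,0.366,0,0,0,0.6],[0.002,-0.01,0.366,0,0,0,0],[0.002,-0.01,0.366,0,0,0,0],[0.002,-0.01,0.366,0,0,0,0],[0.002,-0.01,0.366,0,0,0,0],[0.002,-0.01,0.366,0,0,0,0],[0.002,-0.01,0.366,0,0,0,0],[0.002,-0.01,0.366,0,0,0,0]]
  grip_force: 40

```text
time_s: 36.52
tool_pos: [0.4747, 0.0359, 0.0714]
tool_rot: [179.6, 0.2, -176.6]
force: [-0.0, 3.2, 3.0]
grip_width: 0.014
grasp_force: 40.1
```

Call:
servo_tool:
  series:
    - [[0,0,0,0,0,0,0],[0,0,0,0,0,0,0],[0,0,0,0,0,0,0],[0,0,0,0,0,0,0]]

```text
time_s: 36.85
tool_pos: [0.4747, 0.0359, 0.0714]
tool_rot: [179.7, 0.2, -176.5]
force: [-1.1, 5.0, 2.1]
grip_width: 0.0142
grasp_force: 40.0
```

```bash
python3 - <<'E'
from h import *
goal(); print(get_obs()["wrist_torque"])
E
```

```text
t 36.85 pos [0.4747 0.0359 0.0714] rot [ 179.7    0.2 -176.5] q [  0.3   2.7  -7.7 115.    0.   62.1  86.1] w 0.0142 gf 40.0 F [-1.1  5.   2.1]
[ 1.49269791 -0.0051706   0.00785924]
```

Call:
servo_tool:
  series:
    - [[0,0.005,0,0,0,0.03,0],[0,0.005,0,0,0,0.06,0],[0,0.005,0,0,0,0.09,0],[0,0.005,0,0,0,0.12,0],[0,0.005,0,0,0,0.15,0],[0,0.005,0,0,0,0.18,0],[0,0.005,0,0,0,0.21,0],[0,0.005,0,0,0,0.24,0],[0,0.005,0,0,0,0.27,0],[0,0.005,0,0,0,0.3,0],[0,0.005,0,0,0,0.33,0],[0,0.005,0,0,0,0.33,0]]

```text
time_s: 37.85
tool_pos: [0.4744, 0.0352, 0.0714]
tool_rot: [179.8, -0.1, 123.9]
force: [-1.5, 2.4, 3.8]
grip_width: 0.0143
grasp_force: 40.0
```

```bash
python3 - <<'E'
from h import *
goal(); print(get_obs()["wrist_torque"])
E
```

```text
t 37.85 pos [0.4744 0.0352 0.0714] rot [ 1.798e+02 -1.000e-01  1.239e+02] q [-1.200e+00  2.600e+00 -6.200e+00  1.151e+02  1.000e-01  6.220e+01
  2.640e+01] w 0.0143 gf 40.0 F [-1.5  2.4  3.8]
[0.51387839 0.16695082 0.14901823]
```

Call:
servo_tool:
  series:
    - [[0,0,0,0,0,0.03,0],[0,0,0,0,0,0.06,0],[0,0,0,0,0,0.09,0],[0,0,0,0,0,0.12,0],[0,0,0,0,0,0.15,0],[0,0,0,0,0,0.18,0],[0,0,0,0,0,0.21,0],[0,0,0,0,0,0.24,0],[0,0,0,0,0,0.27,0],[0,0,0,0,0,0.3,0],[0,0,0,0,0,0.33,0],[0,0,0,0,0,0.33,0]]

```text
time_s: 38.85
tool_pos: [0.4736, 0.0351, 0.0713]
tool_rot: [-179.9, -0.2, 64.6]
force: [-3.7, 2.1, 6.4]
grip_width: 0.0144
grasp_force: 40.0
```

Call:
servo_tool:
  series:
    - [[0,0,0,0,0,0.03,0],[0,0,0,0,0,0.06,0],[0,0,0,0,0,0.09,0],[0,0,0,0,0,0.12,0],[0,0,0,0,0,0.15,0],[0,0,0,0,0,0.18,0],[0,0,0,0,0,0.21,0],[0,0,0,0,0,0.24,0],[0,0,0,0,0,0.27,0],[0,0,0,0,0,0.3,0],[0,0,0,0,0,0.33,0],[0,0,0,0,0,0.33,0]]

```text
time_s: 39.85
tool_pos: [0.4731, 0.0357, 0.0713]
tool_rot: [-179.8, 0.0, 5.2]
force: [-5.4, 3.0, 7.2]
grip_width: 0.0138
grasp_force: 40.0
```

```bash
python3 - <<'E'
from h import *
goal(); print(get_obs()["wrist_torque"])
c=cam("scene")
for y in(-.07,.07):
    ft=cl(0,y); axis(ft+[-.06,-.04,.055],ft+[.05,.04,.175],"s11.png",c=c)
E
```

```text
t 39.85 pos [0.4731 0.0357 0.0713] rot [-179.8    0.     5.2] q [-4.000e+00  2.500e+00 -3.400e+00  1.152e+02 -1.000e-01  6.230e+01
 -9.220e+01] w 0.0138 gf 40.0 F [-5.4  3.   7.2]
[0.64751305 1.08710059 0.17583551]
415
slopes x,y per z (deg) 0.21052393479401152 0.06727005054874206
[[ 6.363e-01 -1.170e-02  6.000e-02  3.000e+01]
 [ 6.372e-01 -1.190e-02  7.000e-02  2.800e+01]
 [ 6.367e-01 -1.220e-02  8.000e-02  3.300e+01]
 [ 6.366e-01 -1.220e-02  9.000e-02  3.100e+01]
 [ 6.368e-01 -1.140e-02  1.000e-01  3.800e+01]
 [ 6.370e-01 -1.110e-02  1.100e-01  3.200e+01]
 [ 6.368e-01 -1.240e-02  1.200e-01  3.100e+01]
 [ 6.368e-01 -1.210e-02  1.300e-01  4.100e+01]
 [ 6.369e-01 -1.180e-02  1.400e-01  3.600e+01]
 [ 6.366e-01 -1.180e-02  1.500e-01  3.600e+01]
 [ 6.371e-01 -1.110e-02  1.600e-01  3.700e+01]
 [ 6.373e-01 -1.210e-02  1.700e-01  4.200e+01]]
450
slopes x,y per z (deg) 0.016483239277718855 0.824336333696377
[[ 0.6138  0.1246  0.06   26.    ]
 [ 0.6142  0.1252  0.07   35.    ]
 [ 0.613   0.1245  0.08   34.    ]
 [ 0.6127  0.1254  0.09   39.    ]
 [ 0.6141  0.1257  0.1    32.    ]
 [ 0.614   0.1264  0.11   36.    ]
 [ 0.614   0.1269  0.12   39.    ]
 [ 0.6139  0.1261  0.13   40.    ]
 [ 0.6134  0.1254  0.14   44.    ]
 [ 0.6138  0.1269  0.15   37.    ]
 [ 0.614   0.1256  0.16   40.    ]
 [ 0.6133  0.1264  0.17   48.    ]]
```

View pics/s11.png

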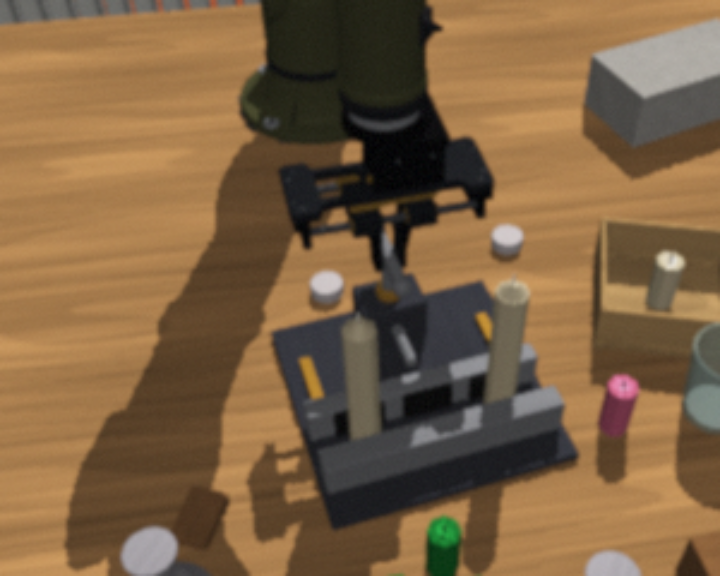

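Call:
servo_tool:
  series:
    - [[0,0,0,0,0,0.02,0],[0,0,0,0,0,0.04,0],[0,0,0,0,0,0.06,0],[0,0,0,0,0,0.08,0],[0,0,0,0,0,0.1,0],[0,0,0,0,0,0.12,0],[0,0,0,0,0,0.14,0],[0,0,0,0,0,0.16,0],[0,0,0,0,0,0.18,0],[0,0,0,0,0,0.18,0],[0,0,0,0,0,0.18,0]]

```text
time_s: 40.82
tool_pos: [0.4732, 0.0361, 0.0713]
tool_rot: [-179.8, 0.1, -27.0]
force: [-4.7, 4.2, 6.4]
grip_width: 0.0142
grasp_force: 40.0
```

```bash
python3 - <<'E'
from h import *
goal(); print(get_obs()["wrist_torque"])
E
```

```text
t 40.82 pos [0.4732 0.0361 0.0713] rot [-1.798e+02  1.000e-01 -2.700e+01] q [-4.700e+00  2.500e+00 -2.700e+00  1.152e+02 -1.000e-01  6.230e+01
 -1.243e+02] w 0.0142 gf 40.0 F [-4.7  4.2  6.4]
[0.89397587 1.05797912 0.21104209]
```

Call:
servo_tool:
  series:
    - [[0,0,0,0,0,0.02,0],[0,0,0,0,0,0.04,0],[0,0,0,0,0,0.06,0],[0,0,0,0,0,0.08,0],[0,0,0,0,0,0.1,0],[0,0,0,0,0,0.117,0],[0,0,0,0,0,0.117,0],[0,0,0,0,0,0.117,0]]

```text
time_s: 41.48
tool_pos: [0.4734, 0.0363, 0.0713]
tool_rot: [-179.8, 0.2, -48.0]
force: [-3.6, 3.9, 6.6]
grip_width: 0.0141
grasp_force: 40.1
```

```bash
python3 - <<'E'
from h import *
goal(); print(get_obs()["wrist_torque"])
E
```

```text
t 41.48 pos [0.4734 0.0363 0.0713] rot [-179.8    0.2  -48. ] q [  -5.2    2.5   -2.3  115.2   -0.2   62.2 -145.3] w 0.0141 gf 40.1 F [-3.6  3.9  6.6]
[0.99693194 1.00718814 0.32488732]
```

Call:
servo_tool:
  series:
    - [[0,0,0,0,0,0,0.6],[0,0,0,0,0,0,0.6],[0,0,0,0,0,0,0.6],[0,0,0,0,0,0,0.6],[0,0,0,0,0,0,0.6],[0,0,0,0,0,0,0.6],[0,0,-0.1,0,0,0,0.6],[0,0,-0.2,0,0,0,0.6],[0,0,-0.35,0,0,0,0.6],[0,0,-0.5,0,0,0,0.6],[0,0,-0.5,0,0,0,0.6],[0,0,-0.5,0,0,0,0.6]]

```text
time_s: 42.48
tool_pos: [0.4763, 0.034, 0.2242]
tool_rot: [-179.5, -0.2, -48.3]
force: [0.4, 1.1, -0.6]
grip_width: 0.0522
grasp_force: 0.0
```

```bash
python3 - <<'E'
from h import *
goal()
hd=cl(-.135,0)
p,f=wrist()
m=(p[...,2]>.105)&(p[...,2]<.14)&(np.hypot(p[...,0]-hd[0],p[...,1]-hd[1])<.065)
q=p[m][:,:2]; V=np.linalg.eigh(np.cov(q.T))[1]; a=np.degrees(np.arctan2(V[1,1],V[0,1]))%180; print("bar yaw",a,"theta",np.radians((9.2-a)%180+180))
c=cam("scene")
for y in(-.07,.07):
    ft=cl(0,y); axis(ft+[-.06,-.04,.055],ft+[.05,.04,.175],"s12.png",c=c)
box()
E
```

```text
t 42.48 pos [0.4763 0.034  0.2242] rot [-179.5   -0.2  -48.3] q [  -5.1   -3.9   -2.   103.5   -0.3   79.9 -145.3] w 0.0522 gf 0.0 F [ 0.4  1.1 -0.6]
bar yaw 136.50058442126718 theta 4.061370969315474
414
slopes x,y per z (deg) 0.07016682775955468 0.3242126920958457
[[ 6.382e-01 -1.260e-02  6.000e-02  2.700e+01]
 [ 6.385e-01 -1.310e-02  7.000e-02  2.800e+01]
 [ 6.381e-01 -1.230e-02  8.000e-02  3.400e+01]
 [ 6.380e-01 -1.150e-02  9.000e-02  3.600e+01]
 [ 6.377e-01 -1.030e-02  1.000e-01  3.300e+01]
 [ 6.384e-01 -9.800e-03  1.100e-01  3.800e+01]
 [ 6.383e-01 -1.160e-02  1.200e-01  3.200e+01]
 [ 6.382e-01 -1.200e-02  1.300e-01  3.600e+01]
 [ 6.385e-01 -1.190e-02  1.400e-01  3.500e+01]
 [ 6.381e-01 -1.170e-02  1.500e-01  3.800e+01]
 [ 6.385e-01 -1.190e-02  1.600e-01  3.700e+01]
 [ 6.382e-01 -1.160e-02  1.700e-01  4.000e+01]]
442
slopes x,y per z (deg) -0.19330005974664224 1.6230313504907916
[[ 0.6148  0.1253  0.06   28.    ]
 [ 0.6158  0.1238  0.07   29.    ]
 [ 0.6153  0.1245  0.08   33.    ]
 [ 0.6149  0.1252  0.09   33.    ]
 [ 0.6153  0.1265  0.1    35.    ]
 [ 0.6153  0.1253  0.11   33.    ]
 [ 0.6152  0.1268  0.12   38.    ]
 [ 0.6144  0.1268  0.13   46.    ]
 [ 0.6135  0.1272  0.14   41.    ]
 [ 0.6153  0.1273  0.15   40.    ]
 [ 0.6151  0.1277  0.16   39.    ]
 [ 0.6153  0.1266  0.17   47.    ]]
box [479.9 342.6] [151.1 150.3] 72.0
```

View pics/s12.png

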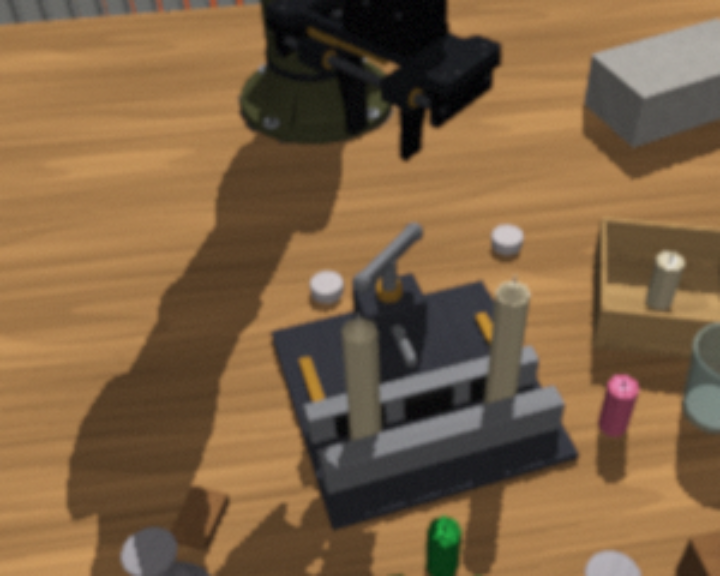

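The picture shows both candles upright between the jaws at (360,380) and (508,340), and the T-handle free at about 4.06 rad. The stub is in the box at (667,280), and the bystanders haven't moved.

```bash
python3 -c "
from cell import env
print(env.sign_off())"
```

```text
the job is handed in; nothing more can be done
None
```

I handed the job in: the one old stub is in the plywood box, both candles from the table stand upright in the clamp, and the T-handle is released at about 4.06 rad (about 25 N per candle by your figures). The sign-off returned no verdict.

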